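Ready the nut-bar wrapper: pin the shaft, set the selector, fill the tray

ROBOT

A 7-joint arm with a two-finger parallel gripper is mounted at the origin on the work surface. World frame = base frame: x ahead of the robot, y to its left, z up, the work surface at z = 0. Lengths are in m, angles in degrees, forces in N, time in s.
With the tool pointing down it reaches from about 0.4 to 0.875 m from the base axis. Payload 6.5 kg.
Tool frame: the origin (TCP) lies on the centre line of the jaws, within the pads' length; the fingertips stand 8 mm ahead of it and the grasp point (between the pads) lies 11 mm behind it; z points along the fingers, y is the line along which they close (so a half turn about z gives the same grasp; the last joint's range is limited). The gripper opens to 88 mm and grips with 3 to 60 N. Pads are 18 mm wide; open, the fingers measure 123 mm over their backs; the gripper's body (75 mm by 187 mm) begins 45 mm behind the grasp point.
Start: joints at [59.805, 30.733, -0.252, 88.115, 0.149, 61.152, -4.079], TCP at [0.289, -0.582, 0.247] pointing down, gripper open.
Joint ranges: [-154.64, 154.64], [-21.42, 123.67], [-72.66, 72.17], [13.99, 137.28], [-74.86, 254.86], [10.95, 109.41], [-158.01, 158.01]. Speed limits (degrees/s): [136.94, 136.94, 180, 180, 180, 180, 180].

INTERFACE

Orientations are given as a 3x3 rotation matrix whose columns are the frame's x, y, z axes.
In Python, from workcell import ctrl, viewer gives the robot as it stands.
- The arm moves only by the tool apply_moves, never from a script. Its argument "increments" is a list of rows, each a list of 3 entries, a list of its own where there are three numbers: the opening, from 0 (shut) to 1 (fully open), then the shift along the world's x, y, z as a fraction of full scale, then the turn, a rotation vector about the world's x, y, z as a fraction of full scale. In form: [[gripper, [dx, dy, dz], [rx, ry, rz]], ...]. A call has 1 to 12 rows; each row is the pose to reach, as a shift and turn from the pose commanded when the call began, turning the shorter way round; what a row does not reach only later rows make up. Full scale, the value 1, is 0.12 m for a shift and 180 degrees for a turn. A row lasts 1/12 s, in which the tool goes at most 41.7 mm and 7.16 degrees, less where a joint would pass 70% of its speed; a pose out of reach is approached as far as the arm can. A call with a number of a shift or a turn outside -1 to 1 is refused whole. A call with a gripper value outside its range is refused whole. The fingers move at their own pace and stop on an object; "newtons" is the grip in N (left out, the last holds). Time passes only in rows, so rows that repeat a pose let the fingers close. It gives the time, the measured TCP pose, the force, the opening and the grip force at its end, in the units of the state.
- ctrl.sense(): the state, without advancing time (a new reading comes with each control period).
- viewer.snapshot(name): name is "scene" or "top" or "wrist"; returns a dict with "img" (420x560x3 uint8, red, green, blue), "fov_y" (degrees; the focal length in pixels is half the picture's height over the tangent of half this angle, whatever the lens; pixels are square), "cx", "cy" (the principal point, pixels), "dist_coeffs" ([k1, k2, p1, p2, k3] as OpenCV has them; the pictures are not rectified), "position" and "attitude" of the camera in the world. Camera axes: x right, y down, z forward; pixel columns grow to the right and rows downward; lengths in m; the calibration is good to about 2 mm. A picture is of the moment at which its call begins. There is no depth.
- ctrl.sign_off(): hands the job in; it is judged then, once.
The state is a dict: "t": time; "joints": joint angles; "qvel": joint speeds; "joint_torque": joint torques, N m; "ee_pos": TCP position; "tcp_rot": TCP orientation; "force": force on the tool from outside, world axes, zero at the start; "wrist_torque": the same for the moment, N m; "width": opening from 0.0 (shut) to 1.0 (fully open); "grasp_force": force on a finger pad.
Only numpy, scipy, OpenCV 4.12 (cv2) and the standard library are available. Lean on these libraries where they do the work, as an engineer would, in place of code of your own. Each camera call takes 0.05 s, during which the arm holds its last target. There are 200 camera calls.

TASK

Get the bar wrapping machine ready for the next batch. First lock its feed shaft: stand the red-headed pin in the hole on top of the drive housing, turn the shaft with the orange crank until the hidden cross-hole comes under the pin, and push the pin fully home; then turn the black selector clockwise, click by click, until its pointer is at the red dot; last, lay every unwrapped nut bar flat in the blue feed tray, one to a pocket. Let go of everything and leave the other things on the bench where they are.

Things in the scene. Friction and masses are not known exactly. Their poses are not given: they have to be found in the camera images.
- machine: Bar wrapping machine, fixed. Origin on the bench under the pin hole; z up, x away from the robot, y left (yaw varies). At the origin the blue drive housing, 54 (x) by 58 (y) mm, flat top 84 mm high; at y = -125 mm the white selector box, 96 mm square, 60 mm high; behind (x +65 to +165, y -110 to +10 mm) a grey gearbox 80 mm high, with a motor to y = -180 mm, 78 mm high.
- guide_mouth (a point): Centre of the upright pin hole at the housing's top face, 84 mm above the bench: 12.5 mm wide, countersunk by 3 mm, 22 mm deep to the shaft (32 mm thick, axis level along machine y). A pin put in stops on the shaft about 23 mm down; with the cross-hole beneath, it goes down until its head sits on the top face. Cross-hole: tapered, 17 mm wide at the surface, 12 inside, flared below.
- shaft_axis (a point): Point on the shaft's axis, 100 mm to machine +y of guide_mouth and 45 mm above the bench; the crank grip swings round it in the machine's x-z plane. A pin standing loose in the housing slides down by its own weight, often all the way, when the cross-hole comes beneath it (good within about 0.1 rad) and then blocks the crank. Turning needs about 2 N at the grip; the crank stays where left.
- crank_grip (a point): Middle of the orange crank grip: round bar 16 mm thick, about 50 mm free, along machine y, on a steel arm at its -y end, 70 mm from shaft_axis. It starts between upright and leaning 1.1 rad away from the robot (machine +x). Its angle does not tell where the hole is: that lines up when the crank is drawn back (machine -x) by 0.3 to 0.85 rad from the start. End stops lie beyond.
- pin: Locking pin, loose, upright in its stand at the start: round steel shank 10 mm thick, 62 mm long with a rounded tip, and a red round head 22 mm wide, 36 mm high. Origin at the underside of the head, on the axis; z up along the axis to the head's top. 80 g.
- pin_stand: Grey stand block fixed on the bench, 56 mm square, 66 mm high, with a 13 mm hole down through its centre where the pin is kept. Origin under its centre, on the bench plane.
- dial (a joint): Selector angle, rad, growing clockwise seen from above, 0 to 3.14, with a click stop every 0.5236 rad (0, 0.52, 1.05, ... 3.14) felt as torque bumps of about 0.05 N m; it springs to the nearest stop when let go. The red dot is the stop at 2.618; the start is the stop at 0, 0.52 or 1.05.
- dial_grip (a point): On the selector's upright axis, 30 mm above the selector box (90 mm above the bench). The selector is a black disc 54 mm wide, 8 mm high, carrying a bar grip 50 mm long, 12 mm thick and 28 mm high (top 96 mm above the bench), which lies along the pointer's direction; its white-lined end is the pointer. At joint value 0 the pointer points to the machine's +y, at 1.57 to machine +x, at 3.14 to -y.
- red_dot (a point): The red dot, 10 mm wide, on top of the selector box, 37 mm from the selector's axis; the other stops have small black dots.
- tray: Blue feed tray fixed on the bench, 80 (x) by 184 (y) mm, rim 14 mm high, floor 4 mm thick, four pockets side by side along its y, each 72 (x) by 41 (y) mm, parted by walls 4 mm thick and 12.5 mm high. Origin under its centre, on the bench plane.
- pocket0 (a point): Centre of pocket 0's floor, 4 mm above the bench, -67.5 mm along the tray's y from its centre. A bar lies in it with its length along the tray's x.
- pocket1 (a point): Centre of pocket 1's floor, 4 mm above the bench, -22.5 mm along the tray's y from its centre. A bar lies in it with its length along the tray's x.
- pocket2 (a point): Centre of pocket 2's floor, 4 mm above the bench, +22.5 mm along the tray's y from its centre. A bar lies in it with its length along the tray's x.
- pocket3 (a point): Centre of pocket 3's floor, 4 mm above the bench, +67.5 mm along the tray's y from its centre. A bar lies in it with its length along the tray's x.
- bar0: Unwrapped nut bar, light brown with nut pieces, 60 (x) by 32 (y) by 26 (z) mm, 60 g, rigid; loose on the bench between robot and tray. Origin at the centre of its underside. From two to four of the four bars are present.
- bar1: Unwrapped nut bar, light brown with nut pieces, 60 (x) by 32 (y) by 26 (z) mm, 60 g, rigid; loose on the bench between robot and tray. Origin at the centre of its underside. From two to four of the four bars are present.
- bar2: Unwrapped nut bar, light brown with nut pieces, 60 (x) by 32 (y) by 26 (z) mm, 60 g, rigid; loose on the bench between robot and tray. Origin at the centre of its underside. From two to four of the four bars are present.
- bar3: Unwrapped nut bar, light brown with nut pieces, 60 (x) by 32 (y) by 26 (z) mm, 60 g, rigid; loose on the bench between robot and tray. Origin at the centre of its underside. From two to four of the four bars are present.
- wrapped0: A nut bar in orange film, 60 by 32 by 26 mm, origin under its centre: not part of the job.
- wrapped1: Another nut bar in orange film, same size: not part of the job.
- jar: Amber jar with white lid, 68 mm wide, 100 mm high, origin under its centre: not part of the job.
- tub: Brown plastic tub with white lid, 108 by 138 mm, 56 mm high, origin under its centre: not part of the job.
- bowl: White bowl 100 mm wide, 45 mm high, origin under its centre: not part of the job.
- brush: Hand brush lying on the bench: not part of the job.

How it is judged (in metres and radians):
On the way, in this order (a step that is already met when the one before it is completed fails the run):
1. the pin is fully home through the feed shaft (horizontal distance between pin and guide_mouth below 0.004 m and z of pin in the frame of machine below 0.0875 m and angle between pin's own z axis and vertical below 0.12 rad), for 0.2 s.
2. the selector stands at the red dot, the pin still home (all of step 1 and value of joint dial between 2.468 and 2.768 rad), for 0.2 s.
3. every nut bar present lies flat in a pocket of the tray (x of bar0 in the frame of tray between -0.012 and 0.012 m and y of bar0 in the frame of tray between -0.088 and 0.088 m and z of each of bar0, bar1, bar2, bar3 in the frame of tray below 0.0075 m and angle between each of bar0, bar1, bar2, bar3's own z axis and vertical below 0.12 rad and x of bar1 in the frame of tray between -0.012 and 0.012 m and y of bar1 in the frame of tray between -0.088 and 0.088 m and x of bar2 in the frame of tray between -0.012 and 0.012 m and y of bar2 in the frame of tray between -0.088 and 0.088 m and x of bar3 in the frame of tray between -0.012 and 0.012 m and y of bar3 in the frame of tray between -0.088 and 0.088 m), for 0.2 s.
At the end, for the whole second after the job is handed in: The pin's head sits on the housing's top face (within 3.5 mm, 4 mm sideways), the selector is within 0.15 rad of the red dot's stop, every nut bar present lies flat on the floor of a tray pocket, all at rest (all of step 2 and all of step 3 and linear speed of each of bar0, bar1, bar2, bar3, pin below 0.02 m/s); the robot touches nothing.
It fails at once if one of the other things on the bench was moved by more than 40 mm (distance of any of wrapped0, wrapped1, jar, tub, bowl, brush from where it was at the start of the episode above 0.04 m).
Of bar0, bar1, bar2, bar3 only 2 to 4 are there at a start; the rules pass over those that are not, and their reading is None.
At some moment in a run one of bar0, bar1, bar2, bar3 may be knocked a few centimetres aside while the robot is not near it.
It also fails if it takes over 210 s, if anything falls off the work surface, if the arm or the gripper's body presses on something with over 40 N, if the wrist force passes 120 N, or if a joint passes its speed limit or range.

## Working session

There is one attempt and no reset: what is moved stays moved. The work goes in short steps, Python scripts to look and compute and a tool call to move; the robot and the scene stay as the last step left them, time stands still between calls to the robot, and variables do not carry over. Pictures are saved under pics/ and viewed, at most 14 in all, crops included, and the job is handed in when it is done.

Besides the shell and the picture viewer there is one more tool, called after "Emit:" by a JSON object that holds its "name" and its "arguments", one argument or row to a line. apply_moves: Moves the arm, as the interface text tells. Shift numbers are shares of 0.12 m and turn numbers shares of 180 degrees, none past 1 either way. Its arguments: {"type":"object","properties":{"increments":{"type":"array"},"newtons":{"type":"number"}},"required":["increments"]}

```bash
mkdir -p pics; cat > h.py <<'E'
import numpy as np, cv2, pickle
from workcell import ctrl, viewer
def shot(name, fn=None):
    s=viewer.snapshot(name)
    if fn:
        cv2.imwrite('pics/'+fn+'.png', cv2.cvtColor(s['img'],cv2.COLOR_RGB2BGR)); pickle.dump(s,open('pics/'+fn+'.pkl','wb'))
    return s
def load(fn): return pickle.load(open('pics/'+fn+'.pkl','rb'))
def K(s):
    f=s['img'].shape[0]/2/np.tan(np.radians(s['fov_y'])/2)
    return np.array([[f,0,s['cx']],[0,f,s['cy']],[0,0,1.]])
def px2w(s,uv,z):
    p=cv2.undistortPoints(np.array(uv,float).reshape(-1,1,2),K(s),np.array(s['dist_coeffs'],float)).reshape(-1,2)
    R=np.array(s['attitude']); c=np.array(s['position'])
    d=np.c_[p,np.ones(len(p))]@R.T
    t=(np.broadcast_to(z,len(p))-c[2])/d[:,2]
    return c+d*t[:,None]
def w2px(s,P):
    R=np.array(s['attitude']); c=np.array(s['position'])
    q=(np.array(P,float).reshape(-1,3)-c)@R
    return cv2.projectPoints(q,np.zeros(3),np.zeros(3),K(s),np.array(s['dist_coeffs'],float))[0].reshape(-1,2)
E
python3 - <<'E'
from h import *
for n in ['scene','top','wrist']:
    s=shot(n,n+'0'); print(n,s['position'],np.round(s['attitude'],3).tolist(),s['fov_y'],s['cx'],s['cy'],s['dist_coeffs'])
st=ctrl.sense(); print({k:st[k] for k in ['t','ee_pos','tcp_rot','force','width']})
for n in ['top','scene']:
    im=cv2.imread(f'pics/{n}0.png'); cv2.imwrite(f'pics/{n}0b.png',cv2.resize(im,(800,600),interpolation=cv2.INTER_CUBIC))
E
```

```text
scene [1.22505769 0.83133689 1.04844826] [[-0.789, 0.409, -0.459], [0.614, 0.547, -0.569], [0.018, -0.731, -0.683]] 44.8578183813229 280.4790621541845 210.94661687162505 [0.00292711 0.         0.         0.         0.        ]
top [0.37732209 0.03510238 1.28476822] [[0.026, -0.986, 0.163], [-1.0, -0.027, -0.004], [0.008, -0.162, -0.987]] 55.47618644321453 280.6481427122113 210.43300771884788 [-0.00880367  0.          0.          0.          0.        ]
wrist [ 0.36131252 -0.54618516  0.38462104] [[0.445, -0.851, -0.278], [-0.896, -0.423, -0.137], [-0.001, 0.31, -0.951]] 58.2792139552792 274.8112812491887 204.18910745744577 [-0.04232803  0.          0.          0.          0.        ]
{'t': 0.15, 'ee_pos': array([ 0.28881832, -0.58182281,  0.24607355]), 'tcp_rot': array([[ 8.95683878e-01,  4.44690865e-01, -6.52307601e-04],
       [ 4.44691333e-01, -8.95683215e-01,  1.09400519e-03],
       [-9.77668568e-05, -1.26995834e-03, -9.99999189e-01]]), 'force': array([0.86511874, 1.04147347, 0.32024919]), 'width': 1.0029701413368821}
```

View pics/top0b.png

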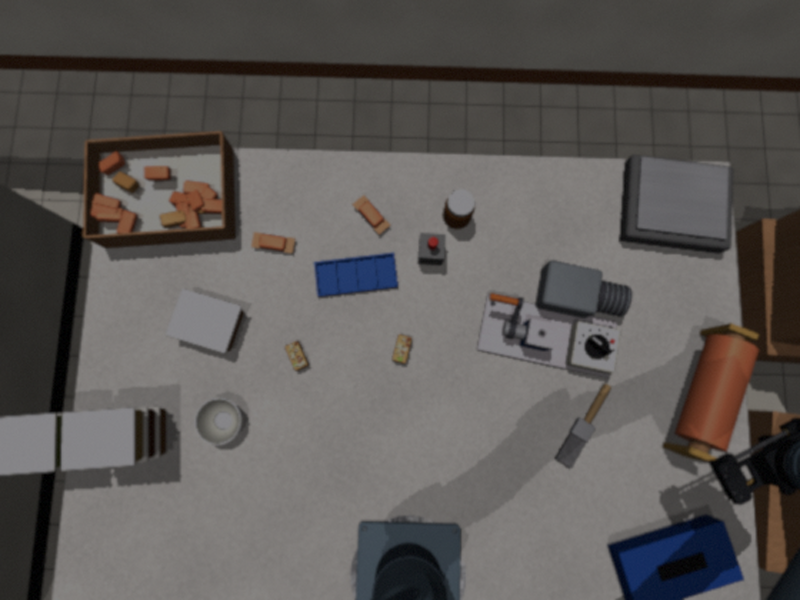

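View pics/scene0b.png

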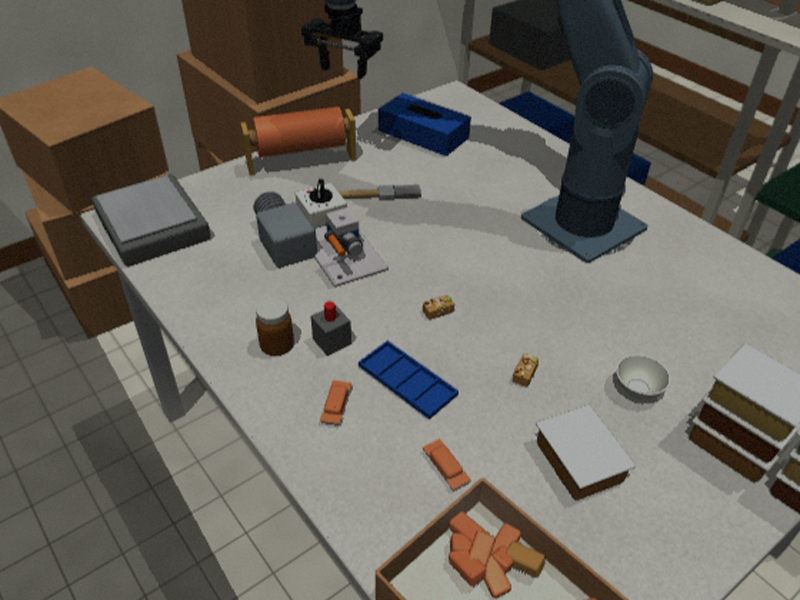

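The top view (800x600 scale) shows two nut bars at (297,355) and (402,348), the tray at (356,275), the pin at (433,243), the machine's housing near (543,333) and its selector near (597,346). The scene view agrees. Next I'll zoom in on the machine, pin stand and tray.

```bash
python3 - <<'E'
from h import *
a=cv2.imread('pics/top0.png')[170:270,325:445]; b=cv2.imread('pics/scene0.png')[110:220,170:285]
c=cv2.imread('pics/top0.png')[155:265,195:320]
f=lambda x:cv2.resize(x,(400,300),interpolation=cv2.INTER_CUBIC)
cv2.imwrite('pics/z1.png',np.clip(np.vstack([np.hstack([cv2.resize(a,(480,400),interpolation=cv2.INTER_CUBIC)])]).astype(float)*1.6,0,255))
A=cv2.resize(a,(400,333),interpolation=cv2.INTER_CUBIC);C=cv2.resize(c,(400,352),interpolation=cv2.INTER_CUBIC)[:333]
B=cv2.resize(b,(400,383),interpolation=cv2.INTER_CUBIC)[:267]
W=cv2.resize(cv2.imread('pics/wrist0.png'),(356,267))
o=np.vstack([np.hstack([A,C]),np.hstack([B,np.pad(W,((0,0),(0,44),(0,0)))])])
cv2.imwrite('pics/z1.png',np.clip(o*1.5,0,255))
E
```

```text
[ WARN:0@0.378] global loadsave.cpp:1063 imwrite_ Unsupported depth image for selected encoder is fallbacked to CV_8U.
```

View pics/z1.png

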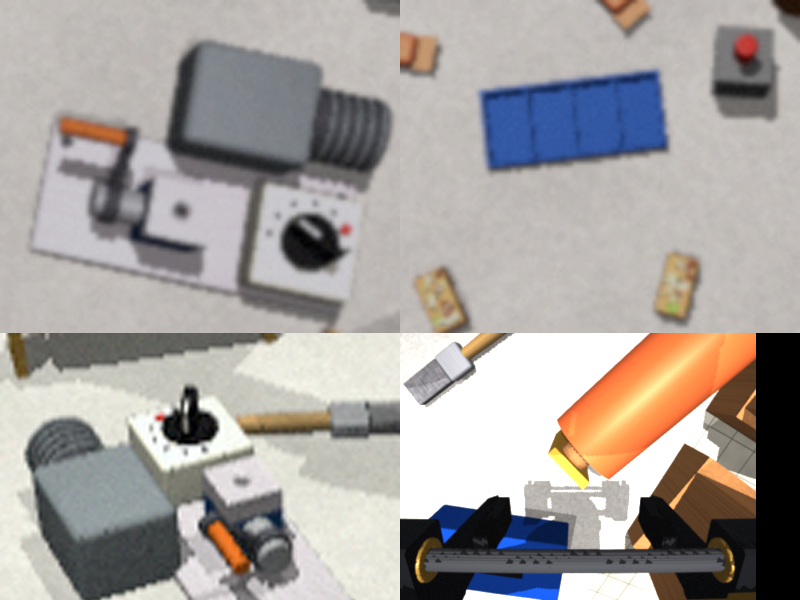

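The crops show the pin hole at top px (379,233), the red dot at (429,239), the selector axis near (417,242), the grip ends at about (344,208) and (363,211), and the pin head at (303,170). I'll compute world positions from these.

```bash
python3 - <<'E'
from h import *
s=load('top0')
A=lambda x,y:(325+x/3.333,170+y/3.333)
C=lambda x,y:(195+(x-400)/3.2,155+y/3.2)
np.set_printoptions(precision=4,suppress=True)
hole=px2w(s,[A(181,211)],.084)[0]; dot=px2w(s,[A(346,230)],.060)[0]; ax=px2w(s,[A(308,241)],.066)[0]
print('hole',hole,'dot',dot,'ax',ax)
# fit: dot in machine frame (0.0185,-0.157)
v=(dot-hole)[:2]; yaw=np.arctan2(v[1],v[0])-np.arctan2(-.157,.0185); print(np.linalg.norm(v),np.hypot(.157,.0185),np.degrees(yaw))
v=(ax-hole)[:2]; print(np.linalg.norm(v),np.degrees(np.arctan2(v[1],v[0])+np.pi/2))
g=px2w(s,[A(60,127),A(128,137)],.1); print('grip',g, np.degrees(np.arctan2(*(g[0]-g[1])[1::-1]))-90 , -np.degrees(np.arctan2((g[0]-g[1])[0],(g[0]-g[1])[1])))
print('pin',px2w(s,[C(747,47)],.1), 'stand',px2w(s,[C(715,27),C(776,30),C(772,88),C(713,83)],.066).mean(0))
t=px2w(s,[C(482,90),C(658,72),C(667,150),C(490,169)],.014);print('tray',t,t.mean(0))
e=t[0]+t[3]-t[1]-t[2];print('tray yaw (y left)',-np.degrees(np.arctan2(e[0],e[1])))
print('bars',px2w(s,[C(441,298),C(677,285)],.02))
b=cv2.imread('pics/top0.png')
E
```

```text
hole [ 0.5131 -0.2699  0.084 ] dot [ 0.5022 -0.4289  0.06  ] ax [ 0.4906 -0.3912  0.066 ]
0.15942595630647466 0.15808621065734987 -10.640043175198608
0.12339839516028911 -10.5421534234572
grip [[ 0.5847 -0.1572  0.1   ]
 [ 0.5772 -0.2187  0.1   ]] -6.93593513223496 -6.935935132234956
pin [[ 0.7007 -0.0359  0.1   ]] stand [ 0.6999 -0.0352  0.066 ]
tray [[0.6715 0.228  0.014 ]
 [0.6953 0.0494 0.014 ]
 [0.6145 0.038  0.014 ]
 [0.5902 0.2159 0.014 ]] [0.6429 0.1328 0.014 ]
tray yaw (y left) 7.698635385508708
bars [[0.4588 0.2569 0.02  ]
 [0.4779 0.0245 0.02  ]]
```

Emit:
{"name": "apply_moves", "arguments": {
  "increments": [
    [0.5,[0.685,0.91,0],[0,0,0.104]],
    [0.5,[0.685,0.91,0],[0,0,0.104]],
    [0.5,[0.685,0.91,0],[0,0,0.104]],
    [0.5,[0.685,0.91,0],[0,0,0.104]]
  ],
  "newtons": 30
}}

```text
t: 0.48
ee_pos: [0.3765, -0.4664, 0.2465]
tcp_rot: [[0.697, 0.717, 0.003], [0.717, -0.697, 0.004], [0.005, -0.001, -1.0]]
force: [0.5, 1.1, -0.5]
width: 0.718
grasp_force: 0.0
```

Emit:
{"name": "apply_moves", "arguments": {
  "increments": [
    [0.5,[0.685,0.91,0],[0,0,0.104]],
    [0.5,[0.685,0.91,0],[0,0,0.104]],
    [0.5,[0.685,0.91,0],[0,0,0.104]],
    [0.5,[0.685,0.91,0],[0,0,0.104]]
  ]
}}

```text
t: 0.82
ee_pos: [0.458, -0.3568, 0.2468]
tcp_rot: [[0.43, 0.903, 0.002], [0.903, -0.43, 0.004], [0.004, 0.001, -1.0]]
force: [-0.4, 1.2, -0.9]
width: 0.499
grasp_force: 0.0
```

Emit:
{"name": "apply_moves", "arguments": {
  "increments": [
    [0.5,[0.685,0.91,0],[0,0,0.104]],
    [0.5,[0.685,0.91,0],[0,0,0.104]],
    [0.5,[0.685,0.91,0],[0,0,0.104]],
    [0.5,[0.685,0.91,0],[0,0,0.104]]
  ]
}}

```text
t: 1.15
ee_pos: [0.5396, -0.2472, 0.2469]
tcp_rot: [[0.118, 0.993, 0.003], [0.993, -0.118, 0.004], [0.004, 0.002, -1.0]]
force: [-0.5, 1.1, 0.3]
width: 0.503
grasp_force: 0.0
```

Emit:
{"name": "apply_moves", "arguments": {
  "increments": [
    [0.5,[0.685,0.91,0],[0,0,0.104]],
    [0.5,[0.685,0.91,0],[0,0,0.104]],
    [0.5,[0.685,0.91,0],[0,0,0.104]],
    [0.5,[0.685,0.91,0],[0,0,0.104]]
  ]
}}

```text
t: 1.48
ee_pos: [0.6209, -0.1377, 0.2467]
tcp_rot: [[-0.206, 0.979, 0.002], [0.979, 0.206, 0.005], [0.004, 0.003, -1.0]]
force: [0.1, 1.4, -0.1]
width: 0.497
grasp_force: 0.0
```

Emit:
{"name": "apply_moves", "arguments": {
  "increments": [
    [0.5,[0.3,0.91,0],[0,0,0.104]],
    [0.5,[0.3,0.91,0],[0,0,0.104]],
    [0.5,[0.3,0.91,0],[0,0,0.104]],
    [0.5,[0.3,0.91,0],[0,0,0.104]],
    [0.5,[0.3,0.91,0],[0,0,0.104]],
    [0.5,[0.3,0.91,0],[0,0,0.104]]
  ]
}}

```text
t: 1.98
ee_pos: [0.6535, -0.0376, 0.2462]
tcp_rot: [[-0.498, 0.867, -0.001], [0.867, 0.498, -0.001], [-0.001, -0.001, -1.0]]
force: [-0.2, -0.3, -0.3]
width: 0.502
grasp_force: 0.0
```

```bash
python3 - <<'E'
from h import *
s=shot('wrist','w1'); st=ctrl.sense(); print(st['t'],st['ee_pos'],st['tcp_rot'].round(4).tolist(),st['joints'],st['force'],st['width'])
im=cv2.cvtColor(s['img'],cv2.COLOR_RGB2HSV)
m=((im[...,0]<6)|(im[...,0]>174))&(im[...,1]>150)&(im[...,2]>60)
n,l,stt,c=cv2.connectedComponentsWithStats(m.astype(np.uint8))
for i in range(1,n):
    if stt[i,4]>60: print(stt[i],c[i])
E
```

```text
2.0333 [ 0.65350077 -0.038433    0.24634227] [[-0.4969, 0.8678, -0.0008], [0.8678, 0.4969, -0.0015], [-0.0009, -0.0014, -1.0]] [ 18.04595108  34.07257069 -28.007811    86.0379817   17.08368267
  64.20107539  16.43190695] [-0.27369386 -0.22184261  0.70475016] 0.5004319916508336
[315 193  30  36 793] [328.90668348 210.74022699]
```

View pics/w1.png

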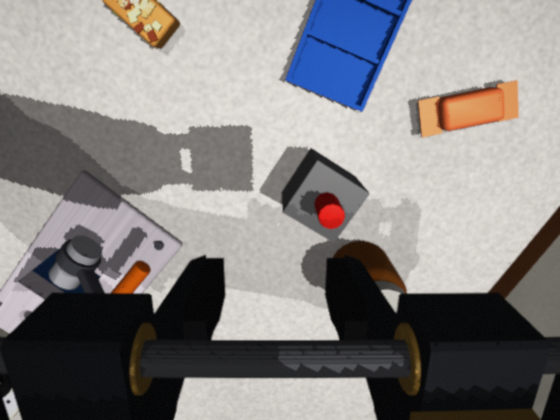

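The wrist view shows the pin head's top at about (331,216) and the stand's top corners at (312,150), (368,193) and (283,200).

```bash
python3 - <<'E'
from h import *
s=load('w1')
print(px2w(s,[(330.5,215.5)],.102),px2w(s,[(368,193),(283,200)],.066).mean(0),px2w(s,[(312,150),(368,193),(283,200)],.066))
E
```

```text
[[ 0.70284314 -0.03408665  0.102     ]] [ 0.70072701 -0.02968744  0.066     ] [[ 6.68678989e-01 -3.33243003e-04  6.60000000e-02]
 [ 7.31700808e-01 -8.15093866e-03  6.60000000e-02]
 [ 6.69753211e-01 -5.12239508e-02  6.60000000e-02]]
```

Emit:
{"name": "apply_moves", "arguments": {
  "increments": [
    [0.5,[0.404,0.033,-0.3],[0,0,0]],
    [0.5,[0.404,0.033,-0.6],[0,0,0]],
    [0.5,[0.404,0.033,-0.8],[0,0,0]],
    [0.5,[0.404,0.033,-0.8],[0,0,0]],
    [0.5,[0.404,0.033,-0.8],[0,0,0]]
  ]
}}

```text
t: 2.45
ee_pos: [0.7008, -0.0342, 0.1493]
tcp_rot: [[-0.498, 0.867, -0.004], [0.867, 0.498, -0.001], [0.001, -0.004, -1.0]]
force: [0.5, -1.0, 0.5]
width: 0.5
grasp_force: 0.0
```

Emit:
{"name": "apply_moves", "arguments": {
  "increments": [
    [0.5,[0,0,-0.3],[0,0,0]],
    [0.5,[0,0,-0.6],[0,0,0]],
    [0.5,[0,0,-0.6],[0,0,0]],
    [0.1,[0,0,-0.6],[0,0,0]],
    [0.1,[0,0,-0.6],[0,0,0]],
    [0.1,[0,0,-0.6],[0,0,0]],
    [0.1,[0,0,-0.6],[0,0,0]],
    [0.1,[0,0,-0.6],[0,0,0]]
  ],
  "newtons": 20
}}

```text
t: 3.12
ee_pos: [0.7037, -0.0325, 0.0817]
tcp_rot: [[-0.5, 0.866, 0.003], [0.866, 0.5, -0.001], [-0.002, 0.003, -1.0]]
force: [-1.9, -1.2, 7.5]
width: 0.242
grasp_force: 20.0
```

Emit:
{"name": "apply_moves", "arguments": {
  "increments": [
    [0.1,[0,0,0.15],[0,0,0]],
    [0.1,[0,0,0.3],[0,0,0]],
    [0.1,[0,0,0.6],[0,0,0]],
    [0.1,[0,0,1],[0,0,0]],
    [0.1,[0,0,1],[0,0,0]],
    [0.1,[0,0,1],[0,0,0]],
    [0.1,[0,0,1],[0,0,0]],
    [0.1,[0,0,1],[0,0,0]]
  ],
  "newtons": 30
}}

```text
t: 3.78
ee_pos: [0.7012, -0.0325, 0.1972]
tcp_rot: [[-0.5, 0.866, -0.003], [0.866, 0.5, -0.0], [0.001, -0.002, -1.0]]
force: [0.4, -0.5, -0.6]
width: 0.24
grasp_force: 30.0
```

```bash
python3 - <<'E'
from h import *
s=shot('wrist','w2'); a=shot('scene','s2');t=shot('top','t2'); st=ctrl.sense(); print(st['ee_pos'],st['width'],st['grasp_force'],st['force'])
print(w2px(a,[st['ee_pos']]),w2px(t,[st['ee_pos']]))
u,v=w2px(a,[st['ee_pos']])[0].astype(int); u2,v2=w2px(t,[st['ee_pos']])[0].astype(int)
B=lambda n,u,v,h:cv2.resize(cv2.imread(f'pics/{n}.png')[v-h:v+h,u-h:u+h],(400,400),interpolation=cv2.INTER_CUBIC)
cv2.imwrite('pics/z2.png',np.clip(np.hstack([B('s2',u,v,45),cv2.resize(cv2.imread('pics/w2.png'),(400,400))])*1.4,0,255).astype(np.uint8))
E
```

```text
[ 0.70129945 -0.03230625  0.19689588] 0.23881645061179613 29.999036975204945 [ 0.09690498 -0.42338735 -1.75519818]
[[229.09650284 185.96940676]] [[304.36900457 160.4141329 ]]
```

View pics/z2.png

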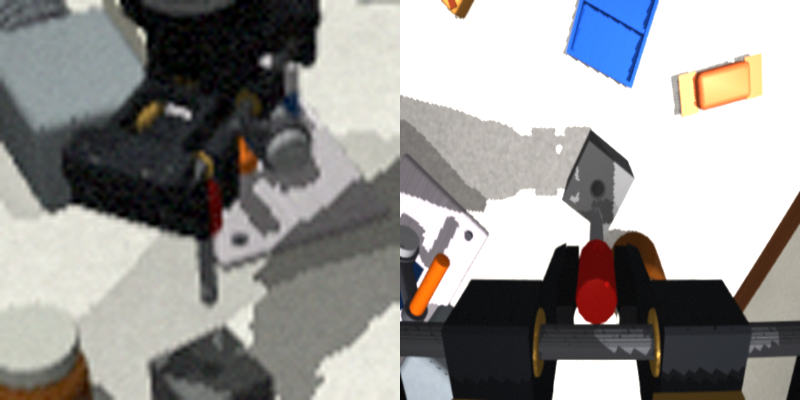

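The pin hangs upright in the grip, and the stand's hole is empty. I'll carry it over the housing.

Emit:
{"name": "apply_moves", "arguments": {
  "increments": [
    [0.1,[-0.2,-0.25,0.25],[0,0,0]],
    [0.1,[-0.4,-0.5,0.25],[0,0,0]],
    [0.1,[-0.6,-0.75,0.25],[0,0,0]],
    [0.1,[-0.79,-0.99,0.25],[0,0,0]],
    [0.1,[-0.79,-0.99,0.25],[0,0,0]]
  ]
}}

```text
t: 4.35
ee_pos: [0.6024, -0.1604, 0.2273]
tcp_rot: [[-0.491, 0.871, -0.006], [0.871, 0.491, -0.006], [-0.002, -0.008, -1.0]]
force: [0.7, -1.3, -1.1]
width: 0.242
grasp_force: 30.0
```

Emit:
{"name": "apply_moves", "arguments": {
  "increments": [
    [0.1,[-0.2,-0.25,0],[0,0,0]],
    [0.1,[-0.4,-0.5,0],[0,0,0]],
    [0.1,[-0.6,-0.75,0],[0,0,0]],
    [0.1,[-0.79,-0.98,0],[0,0,0]],
    [0.1,[-0.79,-0.98,0],[0,0,0]],
    [0.1,[-0.79,-0.98,-0.25],[0,0,0]],
    [0.1,[-0.79,-0.98,-0.3],[0,0,0]],
    [0.1,[-0.79,-0.98,-0.3],[0,0,0]]
  ]
}}

```text
t: 5.02
ee_pos: [0.5111, -0.2674, 0.1902]
tcp_rot: [[-0.501, 0.866, -0.005], [0.866, 0.501, 0.003], [0.005, -0.003, -1.0]]
force: [-1.3, -0.2, -0.9]
width: 0.24
grasp_force: 30.0
```

```bash
python3 - <<'E'
from h import *
s=shot('wrist','w3');  st=ctrl.sense(); print(st['ee_pos'],st['width'],st['grasp_force'],st['force'])
e=st['ee_pos']; print(w2px(s,[e-[0,0,.078],e-[0,0,.016],[.5131,-.2699,.084]]))
im=cv2.imread('pics/w3.png')
cv2.imwrite('pics/z3.png',cv2.resize(im[120:330,180:390],(600,600),interpolation=cv2.INTER_CUBIC))
E
```

```text
[ 0.51227968 -0.26752113  0.19168097] 0.23826730703599622 29.999473448842764 [ 0.84326973  0.29086958 -0.7406421 ]
[[276.48821275 221.78899304]
 [276.85540098 269.64735979]
 [275.66664505 210.00811617]]
```

View pics/z3.png

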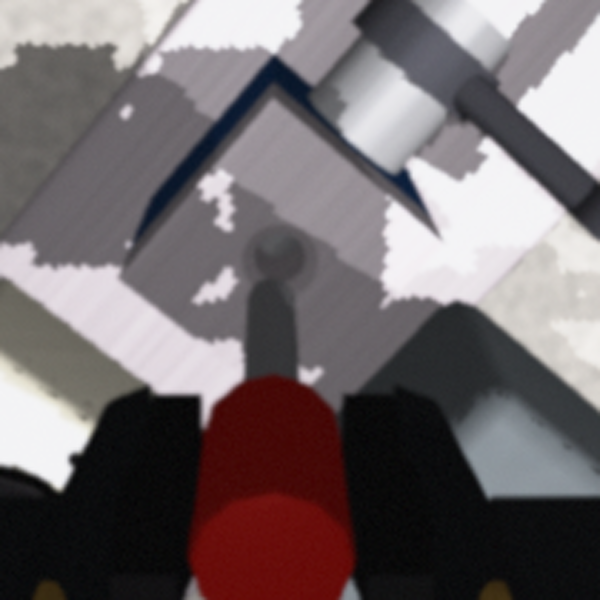

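The hole is at about (277.7,209.6) and the pin tip's centre at about (275,221), just beside the expected tool axis.

```bash
python3 - <<'E'
from h import *
s=load('w3'); e=np.array([.5123,-.2675,.1917])
h=px2w(s,[(277.7,209.6)],.084)[0]; t=px2w(s,[(275,221.5)],e[2]-.0762)[0]
print(h,t,(h-t)[:2]/.12)
E
```

```text
[ 0.51416083 -0.26894324  0.084     ] [ 0.51106049 -0.26722486  0.1155    ] [ 0.02583614 -0.0143198 ]
```

Emit:
{"name": "apply_moves", "arguments": {
  "increments": [
    [0.1,[0.026,-0.014,0],[0,0,0]],
    [0.1,[0.026,-0.014,-0.1],[0,0,0]],
    [0.1,[0.026,-0.014,-0.2],[0,0,0]],
    [0.1,[0.026,-0.014,-0.25],[0,0,0]],
    [0.1,[0.026,-0.014,-0.3],[0,0,0]],
    [0.1,[0.026,-0.014,-0.35],[0,0,0]],
    [0.1,[0.026,-0.014,-0.35],[0,0,0]]
  ]
}}

```text
t: 5.65
ee_pos: [0.5149, -0.2699, 0.1492]
tcp_rot: [[-0.5, 0.866, -0.002], [0.866, 0.5, 0.001], [0.002, -0.001, -1.0]]
force: [0.4, 0.7, -0.9]
width: 0.239
grasp_force: 30.0
```

Emit:
{"name": "apply_moves", "arguments": {
  "increments": [
    [0.1,[0,0,-0.04],[0,0,0]],
    [0.1,[0,0,-0.08],[0,0,0]],
    [0.1,[0,0,-0.08],[0,0,0]],
    [0.1,[0,0,-0.08],[0,0,0]]
  ]
}}

```text
t: 5.98
ee_pos: [0.5155, -0.2701, 0.1407]
tcp_rot: [[-0.5, 0.866, -0.001], [0.866, 0.5, 0.0], [0.001, -0.001, -1.0]]
force: [-0.7, 0.4, -2.1]
width: 0.238
grasp_force: 30.0
```

Emit:
{"name": "apply_moves", "arguments": {
  "increments": [
    [0.5,[0,0,0],[0,0,0]],
    [0.5,[0,0,0],[0,0,0]],
    [0.5,[0,0,0],[0,0,0]],
    [0.5,[0,0,0.1],[0,0,0]],
    [0.5,[0,0,0.4],[0,0,0]],
    [0.5,[0,0,0.8],[0,0,0]],
    [0.5,[0,0,0.8],[0,0,0]],
    [0.5,[0,0,0.8],[0,0,0]]
  ]
}}

```text
t: 6.65
ee_pos: [0.5182, -0.2712, 0.2416]
tcp_rot: [[-0.5, 0.866, 0.007], [0.866, 0.5, -0.004], [-0.007, 0.004, -1.0]]
force: [0.4, 0.9, -0.3]
width: 0.498
grasp_force: 0.0
```

```bash
python3 - <<'E'
from h import *
s=shot('wrist','w4'); a=shot('scene','s4'); st=ctrl.sense(); print(st['ee_pos'],st['force'])
P=cv2.resize(cv2.imread('pics/s4.png')[110:210,170:270],(400,400),interpolation=cv2.INTER_CUBIC)
Q=cv2.resize(cv2.imread('pics/w4.png')[:330,60:],(400,264))
cv2.imwrite('pics/z4.png',np.hstack([P,np.pad(Q,((0,136),(0,0),(0,0)))]))
E
```

```text
[ 0.51566779 -0.27044284  0.23732087] [-0.18578654  0.5298952  -0.90376533]
```

View pics/z4.png

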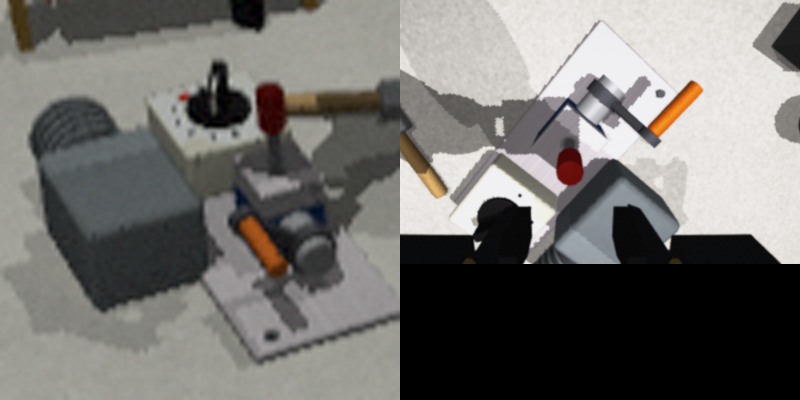

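The pin stands in the hole. The grip runs from (379,171) to (434,110) in the wrist view and from (231,165) to (240,177) in the scene view. I'll fit the crank angle.

```bash
python3 - <<'E'
from h import *
from scipy.optimize import least_squares
w=load('w4');a=load('s4')
yaw=np.radians(-10.6);X=np.array([np.cos(yaw),np.sin(yaw),0]);Y=np.array([-X[1],X[0],0])
o=np.array([.5148,-.2693,0])
def g(th,y): return o+Y*y+[0,0,.045]+.07*(np.sin(th)*X+np.array([0,0,np.cos(th)]))
f=lambda p:np.r_[(w2px(w,[g(p[0],p[1]),g(p[0],p[2])])-[(378.75,171),(433.75,110)]).ravel(),2*(w2px(a,[g(p[0],p[1]),g(p[0],p[2])])-[(230.75,165),(240,177)]).ravel()]
r=least_squares(f,[.7,.07,.13]);print(r.x,r.fun.round(1))
th=r.x[0]; ym=(r.x[1]+r.x[2])/2; print(g(th,ym),ym, np.linalg.norm(g(th,.1)))
e=ctrl.sense()['ee_pos']
for d in [0,.1,.2,.3,.4,.5,.6,.7,.8,.9]: print(d,(g(th-d,.1)-e).round(4), ((g(th-d,.1)-g(th,.1))/.12).round(3))
E
```

```text
[0.90337651 0.06199504 0.12349072] [-4.1 -3.4 -2.1 -2.4 -1.3  2.2 -3.5  1.3]
[ 0.58590146 -0.1882533   0.08832731] 0.09274288059716052 0.6208484420241813
0 [ 0.0716  0.0893 -0.149 ] [0. 0. 0.]
0.1 [ 0.067   0.0902 -0.1437] [-0.038  0.007  0.044]
0.2 [ 0.062   0.0911 -0.1389] [-0.079  0.015  0.084]
0.3 [ 0.0566  0.0921 -0.1347] [-0.125  0.023  0.119]
0.4 [ 0.0507  0.0932 -0.131 ] [-0.174  0.033  0.15 ]
0.5 [ 0.0445  0.0944 -0.1279] [-0.225  0.042  0.175]
0.6 [ 0.0381  0.0956 -0.1255] [-0.279  0.052  0.196]
0.7 [ 0.0314  0.0968 -0.1238] [-0.335  0.063  0.21 ]
0.8 [ 0.0246  0.0981 -0.1227] [-0.391  0.073  0.219]
0.9 [ 0.0178  0.0994 -0.1223] [-0.448  0.084  0.222]
```

Emit:
{"name": "apply_moves", "arguments": {
  "increments": [
    [0.45,[0.6,0.77,0],[0,0,-0.2256]],
    [0.45,[0.6,0.77,0],[0,0,-0.2256]],
    [0.45,[0.6,0.77,0],[0,0,-0.2256]],
    [0.45,[0.6,0.77,0],[0,0,-0.2256]],
    [0.45,[0.6,0.77,-0.3],[0,0,-0.2256]],
    [0.45,[0.6,0.77,-0.7],[0,0,-0.2256]],
    [0.45,[0.6,0.77,-0.7],[0,0,-0.2256]],
    [0.45,[0.6,0.77,-0.7],[0,0,-0.2256]]
  ]
}}

```text
t: 7.42
ee_pos: [0.5847, -0.1772, 0.1493]
tcp_rot: [[0.181, 0.983, -0.008], [0.984, -0.181, 0.002], [0.0, -0.009, -1.0]]
force: [-0.6, 0.1, -0.3]
width: 0.454
grasp_force: 0.0
```

```bash
python3 - <<'E'
from h import *
s=shot('wrist','w5'); st=ctrl.sense(); print(st['ee_pos'],st['tcp_rot'].round(3).tolist(),st['force'])
im=cv2.cvtColor(s['img'],cv2.COLOR_RGB2HSV)
m=((im[...,0]>5)&(im[...,0]<16)&(im[...,1]>170)).astype(np.uint8)
n,l,q,c=cv2.connectedComponentsWithStats(m)
for i in range(1,n):
    if q[i,4]>150: print(q[i],c[i],px2w(s,[c[i]],.088), cv2.minAreaRect(np.argwhere(l==i)[:,::-1].astype(np.float32)))
E
```

```text
[ 0.58671124 -0.17765282  0.15202255] [[0.181, 0.983, -0.004], [0.983, -0.181, 0.001], [0.0, -0.004, -1.0]] [0.59683669 0.47807999 0.78626126]
[ 503    0   57   76 3798] [533.84149552  35.89389152] [[ 0.73012097 -0.09824006  0.088     ]] ((531.0, 37.5), (75.0, 56.0), 90.0)
[ 264  195   28  105 2634] [277.42444951 247.19969628] [[ 0.58389862 -0.18810445  0.088     ]] ((277.55584716796875, 247.03195190429688), (26.21044921875, 104.0668716430664), 0.716159999370575)
```

View pics/w5.png

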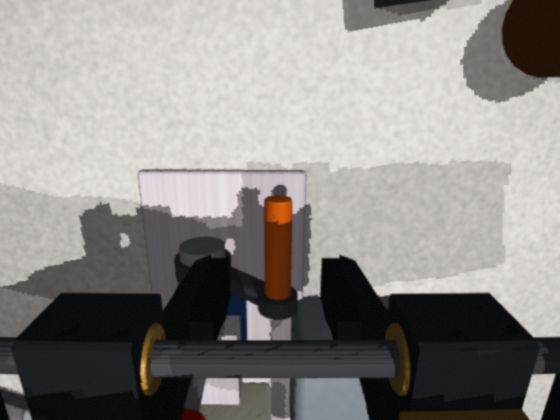

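The grip sits centred between the open jaws, at u≈277. I'll go down around it.

Emit:
{"name": "apply_moves", "arguments": {
  "increments": [
    [0.45,[-0.01,-0.035,-0.2],[0,0,0]],
    [0.45,[-0.01,-0.035,-0.4],[0,0,0]],
    [0.45,[-0.01,-0.035,-0.6],[0,0,0]],
    [0.45,[-0.01,-0.035,-0.6],[0,0,0]],
    [0.1,[-0.01,-0.035,-0.6],[0,0,0]],
    [0.1,[-0.01,-0.035,-0.6],[0,0,0]],
    [0.1,[-0.01,-0.035,-0.6],[0,0,0]],
    [0.1,[-0.01,-0.035,-0.6],[0,0,0]]
  ],
  "newtons": 5
}}

```text
t: 8.13
ee_pos: [0.5862, -0.1822, 0.0824]
tcp_rot: [[0.184, 0.983, -0.001], [0.983, -0.184, -0.0], [-0.0, -0.001, -1.0]]
force: [-2.4, 1.0, 0.2]
width: 0.18
grasp_force: 5.0
```

Emit:
{"name": "apply_moves", "arguments": {
  "increments": [
    [0.1,[-0.019,0.004,0.022],[0,0,0]],
    [0.1,[-0.038,0.007,0.044],[0,0,0]],
    [0.1,[-0.058,0.011,0.064],[0,0,0]],
    [0.1,[-0.079,0.015,0.084],[0,0,0]],
    [0.1,[-0.102,0.019,0.102],[0,0,0]],
    [0.1,[-0.102,0.019,0.102],[0,0,0]]
  ]
}}

```text
t: 8.63
ee_pos: [0.5754, -0.1801, 0.0947]
tcp_rot: [[0.184, 0.983, 0.003], [0.983, -0.184, -0.001], [-0.0, 0.003, -1.0]]
force: [2.5, 0.0, 4.3]
width: 0.179
grasp_force: 5.0
```

```bash
cat > red.py <<'E'
from h import *
yaw=np.radians(-10.6);o=np.array([.5148,-.2693])
for n in ['scene','top']:
    s=shot(n,'last_'+n); im=cv2.cvtColor(s['img'],cv2.COLOR_RGB2HSV)
    m=((im[...,0]<5)|(im[...,0]>174))&(im[...,1]>150)&(im[...,2]>40)
    q,l,st,c=cv2.connectedComponentsWithStats(m.astype(np.uint8))
    E=w2px(s,[[*o,z] for z in (.102,.14)]).round(0).tolist()
    print(n,'home/loose',E,[(st[i,4],c[i].round(1).tolist()) for i in range(1,q) if st[i,4]>8 and abs(c[i]-E[1]).max()<30])
st=ctrl.sense();print(st['t'],st['ee_pos'],st['force'],st['width'])
E
python3 red.py
```

```text
scene home/loose [[238.0, 147.0], [238.0, 137.0]] []
top home/loose [[381.0, 232.0], [384.0, 231.0]] []
8.7333 [ 0.5755594  -0.1800448   0.09453977] [ 2.15557511 -0.89934063  6.34716692] 0.17870407948616357
```

Emit:
{"name": "apply_moves", "arguments": {
  "increments": [
    [0.1,[-0.012,0.002,0.007],[0,0,0]],
    [0.1,[-0.023,0.004,0.015],[0,0,0]],
    [0.1,[-0.035,0.006,0.022],[0,0,0]],
    [0.1,[-0.047,0.009,0.03],[0,0,0]],
    [0.1,[-0.047,0.009,0.03],[0,0,0]]
  ]
}}

```text
t: 9.15
ee_pos: [0.5712, -0.1792, 0.0984]
tcp_rot: [[0.184, 0.983, 0.005], [0.983, -0.184, -0.001], [-0.0, 0.005, -1.0]]
force: [5.0, -1.2, 5.0]
width: 0.177
grasp_force: 5.0
```

Emit:
{"name": "apply_moves", "arguments": {
  "increments": [
    [0.1,[-0.012,0.002,0.006],[0,0,0]],
    [0.1,[-0.025,0.005,0.013],[0,0,0]],
    [0.1,[-0.037,0.007,0.02],[0,0,0]],
    [0.1,[-0.05,0.009,0.027],[0,0,0]],
    [0.1,[-0.05,0.009,0.027],[0,0,0]]
  ]
}}

```text
t: 9.57
ee_pos: [0.566, -0.1782, 0.1022]
tcp_rot: [[0.184, 0.983, 0.007], [0.983, -0.184, -0.001], [-0.0, 0.007, -1.0]]
force: [6.4, -1.3, 6.9]
width: 0.177
grasp_force: 5.0
```

Emit:
{"name": "apply_moves", "arguments": {
  "increments": [
    [0.1,[-0.013,0.002,0.006],[0,0,0]],
    [0.1,[-0.027,0.005,0.011],[0,0,0]],
    [0.1,[-0.04,0.007,0.016],[0,0,0]],
    [0.1,[-0.054,0.01,0.021],[0,0,0]],
    [0.1,[-0.054,0.01,0.021],[0,0,0]]
  ]
}}

```text
t: 9.98
ee_pos: [0.5594, -0.1769, 0.1048]
tcp_rot: [[0.184, 0.983, 0.007], [0.983, -0.184, -0.001], [-0.0, 0.007, -1.0]]
force: [6.1, -0.7, 9.2]
width: 0.18
grasp_force: 5.0
```

```bash
python3 red.py; python3 - <<'E'
from h import *
shot('wrist','w6')
P=cv2.resize(cv2.imread('pics/last_scene.png')[100:200,180:310],(400,308),interpolation=cv2.INTER_CUBIC)
Q=cv2.resize(cv2.imread('pics/w6.png'),(400,300))
cv2.imwrite('pics/z6.png',np.clip(1.5*np.hstack([P,np.pad(Q,((0,8),(0,0),(0,0)))]),0,255).astype(np.uint8))
E
```

```text
scene home/loose [[238.0, 147.0], [238.0, 137.0]] []
top home/loose [[381.0, 232.0], [384.0, 231.0]] []
10.0833 [ 0.55935153 -0.1769143   0.10465737] [ 6.1530093  -1.53910653  8.51856593] 0.17882985579456775
```

View pics/z6.png

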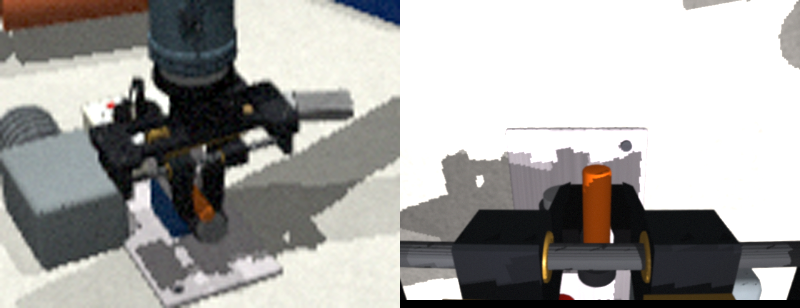

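The wrist view just catches the red head at its bottom edge, near (231,415). I'll compare that with where a loose pin and a home pin should appear.

```bash
cat > rw.py <<'E'
from h import *
s=shot('wrist','lw'); h=cv2.cvtColor(s['img'],cv2.COLOR_RGB2HSV)
m=((h[...,0]<6)|(h[...,0]>172))&(h[...,1]>150)&(h[...,2]>30); m[:350]=0
v,u=np.nonzero(m); print('red',len(u), (u.min(),u.max(),v.min()) if len(u) else '')
for b,n in [(.123,'loose'),(.084,'home')]:
    P=w2px(s,[[.5148+.011*np.cos(a),-.2693+.011*np.sin(a),z] for z in (b,b+.036) for a in np.arange(0,6.3,.4)]);print(n,P.min(0),P.max(0))
st=ctrl.sense();print(st['t'],st['ee_pos'],st['force'])
E
python3 rw.py
```

```text
red 118 (np.int64(222), np.int64(242), np.int64(412))
loose [175.71082384 476.08734043] [240.56705543 601.25657512]
home [194.43113583 406.99434272] [245.81552312 500.99041722]
10.1833 [ 0.55937738 -0.17689664  0.10467372] [ 6.4514994  -1.14100379  9.10031876]
```

A pin standing loose would be out of frame (v≥476), and this matches home (v≈407), so the pin has dropped. I'll let go of the crank and look.

Emit:
{"name": "apply_moves", "arguments": {
  "increments": [
    [0.4,[0,0,0],[0,0,0]],
    [0.4,[0,0,0],[0,0,0]],
    [0.4,[0,0,0],[0,0,0]],
    [0.4,[0,0,0.2],[0,0,0]],
    [0.4,[0,0,0.6],[0,0,0]],
    [0.4,[0,0,1],[0,0,0]],
    [0.4,[-0.2,-0.4,1],[0,0,0]],
    [0,[-0.38,-0.78,1],[0,0,0]],
    [0,[-0.38,-0.78,1],[0,0,0]],
    [0,[-0.38,-0.78,1],[0,0,0]]
  ]
}}

```text
t: 11.02
ee_pos: [0.5063, -0.2764, 0.2222]
tcp_rot: [[0.193, 0.981, -0.004], [0.981, -0.193, -0.003], [-0.003, -0.003, -1.0]]
force: [0.3, 0.3, -0.6]
width: 0.194
grasp_force: 0.0
```

```bash
python3 - <<'E'
from h import *
s=shot('wrist','w7'); a=shot('scene','s7'); st=ctrl.sense(); print(st['t'],st['ee_pos'],st['force'],st['width'])
print('home head top',w2px(s,[[.5148,-.2693,.12],[.5148,-.2693,.084]]),w2px(a,[[.5148,-.2693,.12],[.5148,-.2693,.084]]))
P=cv2.resize(cv2.imread('pics/s7.png')[100:200,180:310],(400,308),interpolation=cv2.INTER_CUBIC)
Q=cv2.resize(cv2.imread('pics/w7.png'),(400,300))
cv2.imwrite('pics/z7.png',np.clip(1.5*np.hstack([P,np.pad(Q,((0,8),(0,0),(0,0)))]),0,255).astype(np.uint8))
E
```

```text
11.1167 [ 0.50939836 -0.27035986  0.22197913] [-0.14283363  0.18614889  0.22743256] 0.10497490509736482
home head top [[285.29529525 194.27359282]
 [284.14280411 180.56490827]] [[238.01951852 142.23345786]
 [238.45858559 151.59272774]]
```

View pics/z7.png

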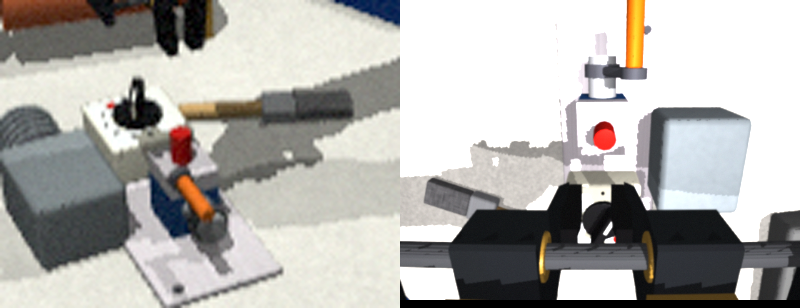

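The pin looks home: its head top is at (286,193) against a predicted (285,194). I'll press it to make sure.

Emit:
{"name": "apply_moves", "arguments": {
  "increments": [
    [0,[0.045,0.009,-0.3],[0,0,0]],
    [0,[0.045,0.009,-0.6],[0,0,0]],
    [0,[0.045,0.009,-0.7],[0,0,0]],
    [0,[0.045,0.009,-0.75],[0,0,0]],
    [0,[0.045,0.009,-0.78],[0,0,0]],
    [0,[0.045,0.009,-0.8],[0,0,0]],
    [0,[0.045,0.009,-0.82],[0,0,0]],
    [0,[0.045,0.009,-0.82],[0,0,0]]
  ]
}}

```text
t: 11.78
ee_pos: [0.5172, -0.2682, 0.1285]
tcp_rot: [[0.183, 0.983, 0.001], [0.983, -0.183, -0.001], [-0.0, 0.001, -1.0]]
force: [-8.8, 5.1, 23.3]
width: 0.006
grasp_force: 11.4
```

The tool stopped at z 0.1285, so the head top is at 0.1205 and the pin is fully home. Next is the selector.

Emit:
{"name": "apply_moves", "arguments": {
  "increments": [
    [0,[0,0,0.1],[0,0,0]],
    [0,[0,0,0.5],[0,0,0]],
    [0.5,[-0.05,-0.2,0.8],[0,0,0]],
    [0.5,[-0.12,-0.6,0.8],[0,0,0]],
    [0.5,[-0.21,-1,0.8],[0,0,0]],
    [0.5,[-0.21,-1,0.8],[0,0,0]],
    [0.5,[-0.21,-1,0.8],[0,0,0]]
  ]
}}

```text
t: 12.37
ee_pos: [0.4888, -0.3959, 0.2226]
tcp_rot: [[0.192, 0.981, 0.002], [0.981, -0.192, -0.005], [-0.005, 0.003, -1.0]]
force: [0.5, 0.1, -0.6]
width: 0.357
grasp_force: 0.0
```

```bash
python3 - <<'E'
from h import *
s=shot('wrist','w8'); st=ctrl.sense(); print(st['t'],st['ee_pos'],st['force'],st['width'],st['joints'])
print(w2px(s,[[.4918,-.3922,.096],[.4918,-.3922,.06],[.5148,-.2693,.084]]))
im=cv2.imread('pics/w8.png')[60:330,140:420]
cv2.imwrite('pics/z8.png',cv2.resize(im,(560,540),interpolation=cv2.INTER_CUBIC))
E
```

```text
12.4167 [ 0.49025676 -0.39207831  0.22210208] [ 1.31831636 -0.19016554  0.47182373] 0.40330193681988846 [ 46.29617589  30.97915184 -16.65539052  92.40054799  10.10785732
  57.92903737  15.65585088]
[[277.00381531 190.28565664]
 [276.60457718 178.03606254]
 [275.6589281    4.95671623]]
```

View pics/z8.png

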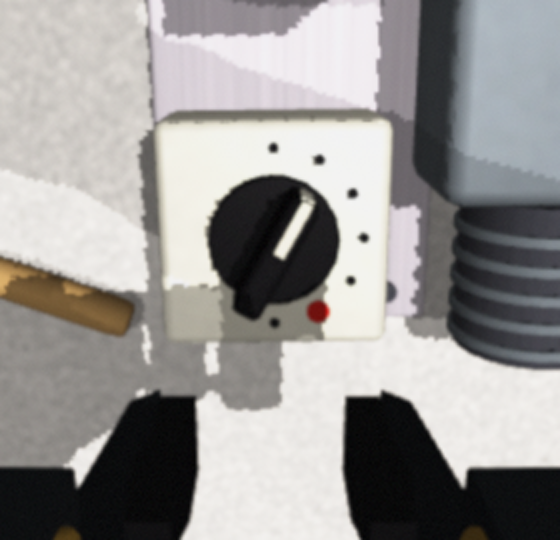

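The pointer is at the second dot, 0.52 rad, and the axis matches my estimate. I need to turn it 120° clockwise.

Emit:
{"name": "apply_moves", "arguments": {
  "increments": [
    [0.5,[0.012,0,-0.2],[0,0,-0.1667]],
    [0.5,[0.012,0,-0.4],[0,0,-0.1667]],
    [0.5,[0.012,0,-0.6],[0,0,-0.1667]],
    [0.5,[0.012,0,-0.6],[0,0,-0.1667]],
    [0.5,[0.012,0,-0.6],[0,0,-0.1667]],
    [0.5,[0.012,0,-0.6],[0,0,-0.1667]]
  ]
}}

```text
t: 12.92
ee_pos: [0.4939, -0.3876, 0.1494]
tcp_rot: [[0.648, 0.762, 0.002], [0.762, -0.648, -0.0], [0.001, 0.001, -1.0]]
force: [-0.8, 0.4, 0.7]
width: 0.499
grasp_force: 0.0
```

Emit:
{"name": "apply_moves", "arguments": {
  "increments": [
    [0.5,[0,0,-0.3],[0,0,0]],
    [0.5,[0,0,-0.58],[0,0,0]],
    [0.5,[0,0,-0.58],[0,0,0]],
    [0,[0,0,-0.58],[0,0,0]],
    [0,[0,0,-0.58],[0,0,0]],
    [0,[0,0,-0.58],[0,0,0]],
    [0,[0,0,-0.58],[0,0,0]],
    [0,[0,0,-0.58],[0,0,0]],
    [0,[0,0,-0.58],[0,0,0]]
  ],
  "newtons": 15
}}

```text
t: 13.67
ee_pos: [0.4935, -0.3899, 0.0796]
tcp_rot: [[0.651, 0.759, 0.003], [0.759, -0.651, -0.002], [0.0, 0.003, -1.0]]
force: [2.8, -2.1, -1.0]
width: 0.134
grasp_force: 15.0
```

Emit:
{"name": "apply_moves", "arguments": {
  "increments": [
    [0,[0,0,0],[0,0,-0.037]],
    [0,[0,0,0],[0,0,-0.074]],
    [0,[0,0,0],[0,0,-0.111]],
    [0,[0,0,0],[0,0,-0.148]],
    [0,[0,0,0],[0,0,-0.185]],
    [0,[0,0,0],[0,0,-0.222]],
    [0,[0,0,0],[0,0,-0.259]],
    [0,[0,0,0],[0,0,-0.296]],
    [0,[0,0,0],[0,0,-0.333]],
    [0,[0,0,0],[0,0,-0.333]]
  ]
}}

```text
t: 14.5
ee_pos: [0.4945, -0.3929, 0.0796]
tcp_rot: [[0.982, -0.189, 0.006], [-0.189, -0.982, -0.007], [0.007, 0.006, -1.0]]
force: [6.4, -10.2, -8.7]
width: 0.138
grasp_force: 15.0
```

```bash
python3 - <<'E'
from h import *
st=ctrl.sense(); print(st['joints'],st['ee_pos'],st['wrist_torque'],st['force'])
E
```

```text
[ 29.20879733  40.85553961   7.22602619  97.68397909  -6.89428348
  41.38581474 -61.09152609] [ 0.49454425 -0.39288308  0.07961554] [-2.05481641 -1.38626423 -0.03919504] [  6.43309082 -10.20753525  -8.65868972]
```

Emit:
{"name": "apply_moves", "arguments": {
  "increments": [
    [0,[0.004,-0.008,0.004],[0,0,-0.037]],
    [0,[0.008,-0.015,0.008],[0,0,-0.074]],
    [0,[0.008,-0.015,0.008],[0,0,-0.111]],
    [0,[0.008,-0.015,0.008],[0,0,-0.148]],
    [0,[0.008,-0.015,0.008],[0,0,-0.185]],
    [0,[0.008,-0.015,0.008],[0,0,-0.222]],
    [0,[0.008,-0.015,0.008],[0,0,-0.259]],
    [0,[0.008,-0.015,0.008],[0,0,-0.296]],
    [0,[0.008,-0.015,0.008],[0,0,-0.333]],
    [0,[0.008,-0.015,0.008],[0,0,-0.336]],
    [0,[0.008,-0.015,0.008],[0,0,-0.336]]
  ]
}}

```text
t: 15.42
ee_pos: [0.4925, -0.3954, 0.0797]
tcp_rot: [[0.322, -0.947, 0.001], [-0.947, -0.322, -0.008], [0.008, 0.002, -1.0]]
force: [2.2, -13.2, -11.8]
width: 0.132
grasp_force: 15.0
```

Emit:
{"name": "apply_moves", "arguments": {
  "increments": [
    [0.4,[0,0,0],[0,0,0]],
    [0.4,[0,0,0],[0,0,0]],
    [0.4,[0,0,0],[0,0,0]],
    [0.4,[0,0,0.2],[0,0,0]],
    [0.4,[0,0,0.6],[0,0,0]],
    [0.5,[0,0,1],[0,0,0]],
    [0.5,[0,0,1],[0,0,0]],
    [0.5,[0,0,1],[0,0,0]]
  ]
}}

```text
t: 16.08
ee_pos: [0.4953, -0.3921, 0.2042]
tcp_rot: [[0.326, -0.946, 0.007], [-0.946, -0.326, -0.004], [0.005, -0.005, -1.0]]
force: [0.6, 0.1, 0.2]
width: 0.498
grasp_force: 0.0
```

```bash
python3 - <<'E'
from h import *
s=shot('wrist','w9'); a=shot('scene','s9'); st=ctrl.sense(); print(st['t'],st['ee_pos'],st['force'],st['width'])
im=cv2.imread('pics/w9.png')[60:330,140:420]
P=cv2.resize(cv2.imread('pics/s9.png')[100:200,180:280],(400,400),interpolation=cv2.INTER_CUBIC)
cv2.imwrite('pics/z9.png',np.hstack([cv2.resize(im,(400,400)),np.clip(1.5*P,0,255).astype(np.uint8)]))
E
```

```text
16.1833 [ 0.49347142 -0.39006603  0.19964737] [-0.36293147 -0.28486791 -0.86979614] 0.5028751283285927
```

View pics/z9.png

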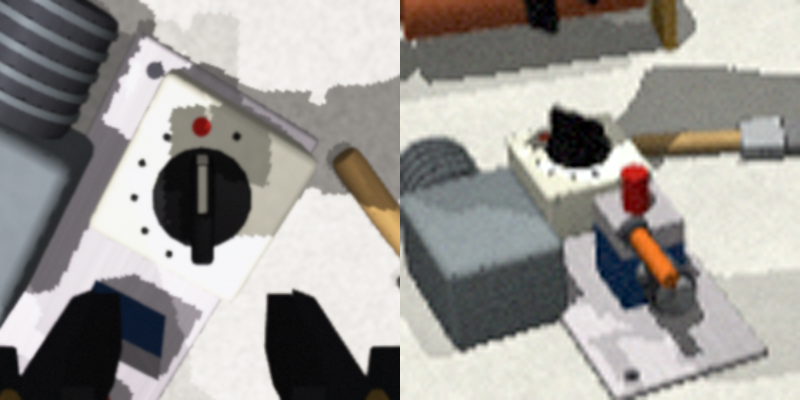

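The pointer stands at the red dot and the pin is home. On to the bars.

Emit:
{"name": "apply_moves", "arguments": {
  "increments": [
    [0.7,[-0.03,0.3,0.35],[0,0,0.084]],
    [0.7,[-0.03,0.86,0.35],[0,0,0.084]],
    [0.7,[-0.03,0.86,0.35],[0,0,0.084]],
    [0.7,[-0.03,0.86,0.35],[0,0,0.084]]
  ]
}}

```text
t: 16.52
ee_pos: [0.4906, -0.2791, 0.2402]
tcp_rot: [[0.568, -0.823, -0.002], [-0.823, -0.568, 0.007], [-0.007, -0.002, -1.0]]
force: [0.1, -0.2, -0.5]
width: 0.697
grasp_force: 0.0
```

Emit:
{"name": "apply_moves", "arguments": {
  "increments": [
    [0.7,[-0.03,0.86,0],[0,0,0.084]],
    [0.7,[-0.03,0.86,0],[0,0,0.084]],
    [0.7,[-0.03,0.86,0],[0,0,0.084]],
    [0.7,[-0.03,0.86,0],[0,0,0.084]]
  ]
}}

```text
t: 16.85
ee_pos: [0.4854, -0.1781, 0.2396]
tcp_rot: [[0.763, -0.647, -0.004], [-0.647, -0.763, 0.004], [-0.006, -0.001, -1.0]]
force: [1.0, 0.5, -0.3]
width: 0.7
grasp_force: 0.0
```

Emit:
{"name": "apply_moves", "arguments": {
  "increments": [
    [0.7,[-0.03,0.86,0],[0,0,0.084]],
    [0.7,[-0.03,0.86,0],[0,0,0.084]],
    [0.7,[-0.03,0.86,0],[0,0,0.084]],
    [0.7,[-0.03,0.86,0],[0,0,0.084]]
  ]
}}

```text
t: 17.18
ee_pos: [0.4817, -0.0763, 0.2401]
tcp_rot: [[0.904, -0.427, -0.003], [-0.427, -0.904, 0.002], [-0.004, -0.001, -1.0]]
force: [0.6, -0.2, -1.1]
width: 0.701
grasp_force: 0.0
```

Emit:
{"name": "apply_moves", "arguments": {
  "increments": [
    [0.7,[-0.03,0.86,0],[0,0,0.085]],
    [0.7,[-0.03,0.86,0],[0,0,0.085]],
    [0.7,[-0.03,0.86,0],[0,0,0.085]],
    [0.7,[-0.03,0.86,0],[0,0,0.085]],
    [0.7,[-0.03,0.86,0],[0,0,0.085]]
  ]
}}

```text
t: 17.6
ee_pos: [0.4785, 0.0215, 0.2406]
tcp_rot: [[0.984, -0.18, -0.002], [-0.18, -0.984, -0.001], [-0.002, 0.001, -1.0]]
force: [-0.6, -0.6, -0.6]
width: 0.703
grasp_force: 0.0
```

```bash
cat > bar.py <<'E'
from h import *
import sys
def seg(s,x0=None):
    h=cv2.cvtColor(s['img'],cv2.COLOR_RGB2HSV)
    m=((h[...,0]>12)&(h[...,0]<32)&(h[...,1]>90)&(h[...,2]>60)).astype(np.uint8)*255
    return cv2.morphologyEx(m,cv2.MORPH_CLOSE,np.ones((9,9)))
def bars(s,amin=150,z=.026):
    n,l,q,c=cv2.connectedComponentsWithStats(seg(s))
    for i in range(1,n):
        if q[i,4]>amin:
            pts=np.argwhere(l==i)[:,::-1].astype(float)
            W=px2w(s,pts,z)[:,:2]
            r=cv2.minAreaRect((W*1000).astype(np.float32)); 
            b=cv2.boxPoints(r); e=sorted([b[1]-b[0],b[2]-b[1]],key=np.linalg.norm)[1]; a=np.degrees(np.arctan2(e[1],e[0]))
            print(q[i].tolist(),'c',np.round(r[0],1),'size',np.round(r[1],1),'long axis deg',round((a+90)%180-90,1))
if __name__=='__main__':
    s=shot(sys.argv[1],sys.argv[2]); st=ctrl.sense(); print(st['t'],st['ee_pos'],st['tcp_rot'].round(3).tolist(),st['width'],st['joints'])
    bars(s,float(sys.argv[3]))
E
python3 bar.py wrist w10 800; python3 bar.py top t10 60
```

```text
17.65 [0.47861429 0.02025785 0.24079194] [[0.983, -0.183, -0.002], [-0.183, -0.983, -0.001], [-0.002, 0.001, -1.0]] 0.6996201417635113 [ -15.23703334   14.50070067    8.65791231  114.03302493   -2.68549257
   51.76179781 -105.7008167 ]
[254, 136, 35, 64, 2056] c [480.7  25.2] size [31.8 61.1] long axis deg -12.7
[23, 197, 60, 61, 1873] c [460.3 252.6] size [59.3 42.1] long axis deg 25.8
17.7 [0.47871989 0.01978174 0.24097365] [[0.983, -0.184, -0.001], [-0.184, -0.983, -0.001], [-0.001, 0.001, -1.0]] 0.6984353017221132 [ -15.20754515   14.48374014    8.68786564  114.02765521   -2.68733795
   51.76464435 -105.70733738]
[58, 92, 100, 75, 943] c [843.3 609.3] size [239.2 325.5] long axis deg -84.3
[79, 120, 17, 13, 132] c [849.5 678.9] size [49.4 31.5] long axis deg 55.1
[248, 138, 24, 26, 180] c [782.7 104.2] size [92.4 31.1] long axis deg 42.1
[481, 153, 79, 171, 1428] c [ 509.3 -775.7] size [167.3 578.4] long axis deg -21.1
[177, 163, 29, 14, 197] c [710.8 324.3] size [92.2 31.7] long axis deg 81.9
[200, 239, 16, 20, 172] c [456.  256.9] size [58.2 30. ] long axis deg 27.0
[410, 270, 17, 25, 127] c [ 371.2 -402.7] size [14.6 87.8] long axis deg -32.3
[536, 288, 24, 114, 1201] c [ 195.  -796.7] size [ 61.2 332.6] long axis deg -7.0
```

View pics/w10.png

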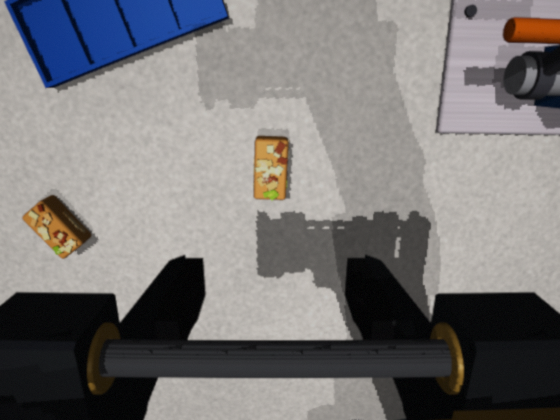

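Only two bars are present. The near one is at px (271,168), centred at (0.481,0.025) with its long axis at -12.7°. I'll grasp it.

Emit:
{"name": "apply_moves", "arguments": {
  "increments": [
    [0.6,[0.018,0.042,-0.3],[0,0,-0.011]],
    [0.6,[0.018,0.042,-0.6],[0,0,-0.011]],
    [0.6,[0.018,0.042,-0.95],[0,0,-0.011]],
    [0.6,[0.018,0.042,-0.95],[0,0,-0.011]]
  ]
}}

```text
t: 18.03
ee_pos: [0.476, 0.0244, 0.1213]
tcp_rot: [[0.976, -0.217, -0.013], [-0.217, -0.976, -0.003], [-0.012, 0.006, -1.0]]
force: [-1.4, -0.4, -0.8]
width: 0.598
grasp_force: 0.0
```

Emit:
{"name": "apply_moves", "arguments": {
  "increments": [
    [0.6,[0,0,-0.3],[0,0,0]],
    [0.6,[0,0,-0.6],[0,0,0]],
    [0.6,[0,0,-0.89],[0,0,0]],
    [0.6,[0,0,-0.89],[0,0,0]],
    [0.2,[0,0,-0.89],[0,0,0]],
    [0.2,[0,0,-0.89],[0,0,0]],
    [0.2,[0,0,-0.89],[0,0,0]],
    [0.2,[0,0,-0.89],[0,0,0]],
    [0.2,[0,0,-0.89],[0,0,0]]
  ],
  "newtons": 12
}}

```text
t: 18.78
ee_pos: [0.4831, 0.0269, 0.0235]
tcp_rot: [[0.977, -0.214, 0.005], [-0.214, -0.977, 0.0], [0.004, -0.001, -1.0]]
force: [-1.1, -1.4, 11.2]
width: 0.357
grasp_force: 12.0
```

Emit:
{"name": "apply_moves", "arguments": {
  "increments": [
    [0.2,[0,0,0.2],[0,0,0]],
    [0.2,[0,0,0.5],[0,0,0]],
    [0.2,[0,0,0.7],[0,0,0]],
    [0.2,[0,0,0.7],[0,0,0]],
    [0.2,[0,0,0.7],[0,0,0]]
  ]
}}

```text
t: 19.2
ee_pos: [0.4826, 0.0274, 0.1073]
tcp_rot: [[0.977, -0.214, 0.005], [-0.214, -0.977, 0.001], [0.005, -0.002, -1.0]]
force: [0.1, -0.5, -1.4]
width: 0.362
grasp_force: 12.0
```

Emit:
{"name": "apply_moves", "arguments": {
  "increments": [
    [0.2,[0.3,0.08,0.5],[0,0,0.056]],
    [0.2,[0.6,0.14,0.7],[0,0,0.056]],
    [0.2,[0.7,0.16,0.7],[0,0,0.056]],
    [0.2,[0.7,0.16,0.7],[0,0,0.056]]
  ]
}}

```text
t: 19.53
ee_pos: [0.5729, 0.0484, 0.1935]
tcp_rot: [[0.999, -0.038, 0.012], [-0.038, -0.999, 0.002], [0.012, -0.003, -1.0]]
force: [0.9, 0.3, -0.1]
width: 0.365
grasp_force: 12.0
```

Emit:
{"name": "apply_moves", "arguments": {
  "increments": [
    [0.2,[0.3,0.08,0],[0,0,0.056]],
    [0.2,[0.6,0.14,0],[0,0,0.056]],
    [0.2,[0.71,0.16,0],[0,0,0.056]],
    [0.2,[0.71,0.16,0],[0,0,0.056]],
    [0.2,[0.71,0.16,0],[0,0,0.056]]
  ]
}}

```text
t: 19.95
ee_pos: [0.6493, 0.0653, 0.1873]
tcp_rot: [[0.991, 0.136, -0.003], [0.136, -0.991, -0.0], [-0.003, 0.0, -1.0]]
force: [-0.5, -0.9, -0.6]
width: 0.363
grasp_force: 12.0
```

```bash
cat > tray.py <<'E'
from h import *
import sys
from scipy.optimize import minimize
def fit(ss,x0=(.6429,.1328,np.radians(7.7)),free=3):
    D=[]
    for s in ss:
        h=cv2.cvtColor(s['img'],cv2.COLOR_RGB2HSV)
        b=((h[...,0]>100)&(h[...,0]<130)&(h[...,1]>140)&(h[...,2]>35)).astype(np.uint8)
        b=cv2.morphologyEx(b,cv2.MORPH_CLOSE,np.ones((3,3)))
        pr=w2px(s,[[x0[0],x0[1],.014]])[0]
        D.append((s,b.astype(float)))
    u=[(x*.04,y*.092) for x,y in [(-1,-1),(1,-1),(1,1),(-1,1)]]
    def hull(p,s):
        c,sn=np.cos(p[2]),np.sin(p[2])
        P=[[p[0]+c*x-sn*y,p[1]+sn*x+c*y,z] for x,y in u for z in (0.,.014)]
        q=w2px(s,P); return cv2.convexHull(q.astype(np.float32))
    def cost(p):
        J=0
        for s,b in D:
            m=np.zeros((b.shape[0],b.shape[1]),np.uint8)
            cv2.fillConvexPoly(m,np.round(hull(p,s)*16).astype(np.int32),1,cv2.LINE_AA,4)
            J+=abs(m-b)[roi(s)].sum()
        return J
    def roi(s):
        q=hull(x0,s).reshape(-1,2); a=np.maximum(q.min(0)-12,0).astype(int); c=np.maximum(q.max(0)+12,0).astype(int)
        vmax=230 if s.get('wr') else 420
        return np.s_[a[1]:min(c[1],vmax),a[0]:c[0]]
    r=minimize(cost,x0,method='Nelder-Mead',options=dict(initial_simplex=np.array(x0)+np.array([[0,0,0],[.006,0,0],[0,.006,0],[0,0,.05]]),xatol=1e-4,fatol=.5))
    return r.x,r.fun
if __name__=='__main__':
    w=shot('wrist','w11'); w['wr']=1; t=load('top0'); sc=load('scene0'); w1=load('w1'); w1['wr']=1
    st=ctrl.sense(); print(st['t'],st['ee_pos'],st['tcp_rot'][:,0].round(3),st['width'])
    for k,ss in dict(top=[t],scene=[sc],w=[w],w1=[w1],both=[t,sc]).items():
        p,f=fit(ss); print(k,p[:2].round(4),np.degrees(p[2]).round(2),f.round(0))
E
python3 tray.py
```

```text
20.0 [0.64869118 0.0650245  0.18756593] [ 0.991  0.135 -0.003] 0.3615975287036282
top [0.6429 0.1341] 8.44 216.0
scene [0.6437 0.1346] 8.22 178.0
w [0.6455 0.1347] 8.58 899.0
w1 [0.6457 0.1357] 8.89 143.0
both [0.6438 0.1332] 7.43 397.0
```

View pics/w11.png

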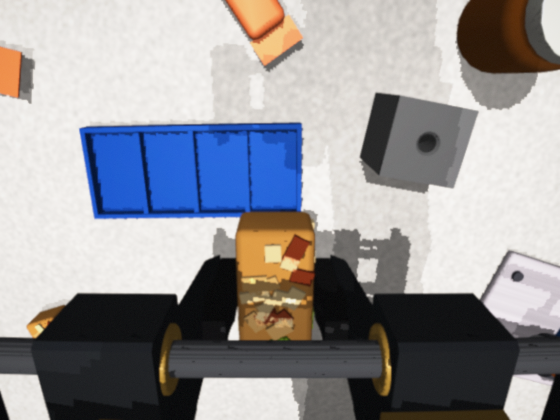

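The wrist view shows the bar gripped squarely, and the tray's rim corners at (82,129), (301,124), (302,212) and (96,218).

```bash
python3 - <<'E'
from h import *
s=load('w11'); c=px2w(s,[(82,129),(301,124),(302,213),(96,218)],.014); m=c.mean(0); e=c[0]+c[3]-c[1]-c[2]
print(m,np.degrees(-np.arctan2(e[0],e[1])), np.linalg.norm(c[0]-c[1]),np.linalg.norm(c[1]-c[2]))
t=ctrl.sense(); T=t['tcp_rot'];E=t['ee_pos']
print(w2px(s,[E+T[:,0]*.0286-[0,0,-.0025],E+T[:,0]*.0286-[0,0,.0235]]))
for cx,cy,y in [(.6445,.1343,8.3)]:
    y=np.radians(y)
    for k in [-.0675,-.0225,.0225,.0675]:
        p=np.array([cx-np.sin(y)*k,cy+np.cos(y)*k]); print(k,p,(p+.0014*np.array([np.cos(y),np.sin(y)])-E[:2])/.12)
E
```

```text
[0.64698084 0.1339103  0.014     ] 9.091191824717049 0.18103475277253772 0.07705677770096511
[[274.85737082 225.29939997]
 [274.86769794 204.28389213]]
-0.0675 [0.65424404 0.06750701] [0.05781833 0.0223717 ]
-0.0225 [0.64774801 0.11203567] [0.00368475 0.39344387]
0.0225 [0.64125199 0.15656433] [-0.05044882  0.76451604]
0.0675 [0.63475596 0.20109299] [-0.1045824   1.13558821]
```

```bash
python3 - <<'E'
from h import *
s=load('w11'); 
print([s['img'][v,262:290].mean(0).astype(int).tolist() for v in range(200,250,2)])
t=ctrl.sense(); T=t['tcp_rot'];E=t['ee_pos']
for d in (.02,.0235,.0286): print(d,w2px(s,[E+T[:,0]*d+[0,0,.0025],E+T[:,0]*d-[0,0,.0235]]).round(1).tolist())
for v in (220,228): print(v,np.nonzero((s['img'][v,:,0]>s['img'][v,:,2]*1.5)&(s['img'][v,:,0]>60))[0][[0,-1]])
E
```

```text
[[37, 101, 217], [37, 100, 217], [37, 99, 216], [30, 87, 198], [20, 63, 153], [20, 36, 80], [82, 59, 43], [104, 69, 31], [105, 70, 31], [107, 71, 31], [109, 72, 32], [110, 72, 32], [112, 74, 33], [113, 75, 33], [124, 82, 36], [162, 108, 48], [198, 136, 60], [210, 146, 65], [216, 151, 68], [221, 156, 71], [220, 155, 71], [218, 154, 71], [191, 140, 75], [212, 171, 110], [218, 183, 123]]
0.02 [[274.8, 245.7], [274.9, 222.1]]
0.0235 [[274.9, 237.5], [274.9, 214.9]]
0.0286 [[274.9, 225.3], [274.9, 204.3]]
220 [240 312]
228 [238 313]
```

Emit:
{"name": "apply_moves", "arguments": {
  "increments": [
    [0.2,[0.091,0.026,-0.2],[0,0,0.005]],
    [0.2,[0.091,0.026,-0.5],[0,0,0.005]],
    [0.2,[0.091,0.026,-0.8],[0,0,0.005]],
    [0.2,[0.091,0.026,-0.95],[0,0,0.005]],
    [0.2,[0.091,0.026,-0.95],[0,0,0.005]],
    [0.2,[0.091,0.026,-0.95],[0,0,0.005]],
    [0.2,[0.091,0.026,-0.95],[0,0,0.005]]
  ]
}}

```text
t: 20.58
ee_pos: [0.6617, 0.0684, 0.0766]
tcp_rot: [[0.989, 0.151, 0.002], [0.151, -0.989, 0.0], [0.002, 0.0, -1.0]]
force: [0.7, 0.1, -0.3]
width: 0.364
grasp_force: 12.0
```

Emit:
{"name": "apply_moves", "arguments": {
  "increments": [
    [0.2,[-0.012,0,-0.15],[0,0,0]],
    [0.2,[-0.012,0,-0.25],[0,0,0]],
    [0.2,[-0.012,0,-0.33],[0,0,0]],
    [0.2,[-0.012,0,-0.38],[0,0,0]],
    [0.2,[-0.012,0,-0.38],[0,0,0]]
  ]
}}

```text
t: 21.0
ee_pos: [0.659, 0.0685, 0.0283]
tcp_rot: [[0.988, 0.151, -0.002], [0.151, -0.988, -0.0], [-0.002, -0.0, -1.0]]
force: [-0.3, -0.7, -0.1]
width: 0.362
grasp_force: 12.0
```

Emit:
{"name": "apply_moves", "arguments": {
  "increments": [
    [0.55,[0,0,0],[0,0,0]],
    [0.55,[0,0,0],[0,0,0]],
    [0.55,[0,0,0],[0,0,0]],
    [0.55,[0,0,0.2],[0,0,0]],
    [0.55,[0,0,0.6],[0,0,0]],
    [0.55,[0,0,1],[0,0,0]],
    [0.55,[0,0,1],[0,0,0]],
    [0.55,[0,0,1],[0,0,0]]
  ]
}}

```text
t: 21.67
ee_pos: [0.6631, 0.0689, 0.1548]
tcp_rot: [[0.988, 0.151, 0.009], [0.151, -0.989, 0.001], [0.009, 0.0, -1.0]]
force: [-0.2, 1.6, 0.2]
width: 0.551
grasp_force: 0.0
```

```bash
python3 - <<'E'
from h import *
from bar import bars
st=ctrl.sense();print(st['t'],st['ee_pos'],st['force'])
s=shot('wrist','w12'); bars(s,800,.030)
h=load('w11')
E
python3 bar.py top t12 100 | grep -v "\[\(58\|79\|481\|536\)"
```

```text
21.6667 [0.66312974 0.06887328 0.15483555] [-0.23413344  1.55071153  0.22102091]
[224, 0, 60, 51, 1769] c [782.6  99.5] size [37.5 23.7] long axis deg 41.2
[534, 0, 26, 102, 1815] c [791.8 -96.3] size [66.2 17.4] long axis deg 20.1
[253, 33, 55, 50, 1170] c [759.4  80. ] size [18.6 33.6] long axis deg -47.3
[254, 166, 43, 80, 3152] c [657.4  67.5] size [61.6 31.3] long axis deg 7.7
[405, 325, 28, 70, 916] c [538.6 -76.4] size [76.  20.7] long axis deg 19.4
21.7667 [0.65986047 0.06861311 0.14972185] [[0.988, 0.151, 0.001], [0.151, -0.988, 0.0], [0.001, -0.0, -1.0]] 0.552757837843795 [-11.91646475  38.07902176   3.10989353  90.28060903  -2.44929357
  51.64667554 -89.23919328]
[177, 163, 29, 14, 201] c [710.2 324.4] size [92.2 32.8] long axis deg 81.9
[200, 239, 16, 20, 169] c [456.4 257.2] size [57.1 29.8] long axis deg 27.3
[410, 270, 17, 25, 129] c [ 371.  -402.9] size [14.4 87.8] long axis deg -31.1
```

Emit:
{"name": "apply_moves", "arguments": {
  "increments": [
    [0.6,[-0.25,0.23,0.4],[0,0,0.051]],
    [0.6,[-0.5,0.46,0.6],[0,0,0.051]],
    [0.6,[-0.75,0.69,0.7],[0,0,0.051]],
    [0.6,[-0.85,0.785,0.7],[0,0,0.051]],
    [0.6,[-0.85,0.785,0.7],[0,0,0.051]]
  ]
}}

```text
t: 22.18
ee_pos: [0.5524, 0.1703, 0.2337]
tcp_rot: [[0.949, 0.316, -0.003], [0.316, -0.949, 0.004], [-0.002, -0.005, -1.0]]
force: [0.4, 0.3, -0.4]
width: 0.6
grasp_force: 0.0
```

Emit:
{"name": "apply_moves", "arguments": {
  "increments": [
    [0.6,[-0.3,0.3,0],[0,0,0.051]],
    [0.6,[-0.6,0.6,0],[0,0,0.051]],
    [0.6,[-0.85,0.785,0],[0,0,0.051]],
    [0.6,[-0.85,0.785,0],[0,0,0.051]],
    [0.6,[-0.85,0.785,0],[0,0,0.051]],
    [0.6,[-0.85,0.785,0],[0,0,0.051]]
  ]
}}

```text
t: 22.68
ee_pos: [0.4549, 0.2568, 0.2319]
tcp_rot: [[0.89, 0.457, -0.002], [0.457, -0.89, -0.001], [-0.002, 0.0, -1.0]]
force: [0.2, -0.6, 0.0]
width: 0.599
grasp_force: 0.0
```

```bash
python3 bar.py wrist w13 800; python3 bar.py top t13 100 | grep "\[1[79]\|\[2"
```

```text
22.7333 [0.45595604 0.25587739 0.23214908] [[0.891, 0.455, -0.001], [0.455, -0.891, -0.002], [-0.002, 0.001, -1.0]] 0.6017228417482489 [-30.25933545  19.59631067  -4.91261925 107.88019088   2.10916728
  52.72047461 -99.13295514]
[537, 53, 23, 55, 922] c [640.1  77.4] size [48.8 20.3] long axis deg 39.4
[258, 134, 34, 65, 2157] c [459.  258.8] size [61.1 31. ] long axis deg 26.4
[58, 92, 100, 75, 958] c [843.1 609.4] size [239.2 325.5] long axis deg -84.4
[248, 138, 24, 26, 178] c [782.9 104.4] size [91.9 31.1] long axis deg 42.1
[177, 163, 29, 14, 194] c [710.3 324.6] size [91.6 32.8] long axis deg 81.9
[265, 180, 10, 19, 147] c [654.4  67.4] size [59.7 26.9] long axis deg 7.4
```

Emit:
{"name": "apply_moves", "arguments": {
  "increments": [
    [0.6,[0.02,0.022,-0.3],[0,0,-0.004]],
    [0.6,[0.02,0.022,-0.6],[0,0,-0.004]],
    [0.6,[0.02,0.022,-0.9],[0,0,-0.004]],
    [0.6,[0.02,0.022,-0.9],[0,0,-0.004]]
  ]
}}

```text
t: 23.12
ee_pos: [0.4553, 0.2556, 0.1191]
tcp_rot: [[0.897, 0.442, -0.009], [0.442, -0.897, -0.007], [-0.011, 0.002, -1.0]]
force: [-1.4, -0.8, -0.2]
width: 0.599
grasp_force: 0.0
```

Emit:
{"name": "apply_moves", "arguments": {
  "increments": [
    [0.6,[0,0,-0.3],[0,0,0]],
    [0.6,[0,0,-0.6],[0,0,0]],
    [0.6,[0,0,-0.87],[0,0,0]],
    [0.6,[0,0,-0.87],[0,0,0]],
    [0.2,[0,0,-0.87],[0,0,0]],
    [0.2,[0,0,-0.87],[0,0,0]],
    [0.2,[0,0,-0.87],[0,0,0]],
    [0.2,[0,0,-0.87],[0,0,0]],
    [0.2,[0,0,-0.87],[0,0,0]]
  ]
}}

```text
t: 23.87
ee_pos: [0.4601, 0.2604, 0.0234]
tcp_rot: [[0.896, 0.443, 0.004], [0.443, -0.896, 0.002], [0.004, -0.0, -1.0]]
force: [-0.5, -1.4, 9.7]
width: 0.366
grasp_force: 12.0
```

Emit:
{"name": "apply_moves", "arguments": {
  "increments": [
    [0.2,[0,0,0.2],[0,0,0]],
    [0.2,[0,0,0.5],[0,0,0]],
    [0.2,[0,0,1],[0,0,0]],
    [0.2,[0,0,1],[0,0,0]],
    [0.2,[0,0,1],[0,0,0]]
  ]
}}

```text
t: 24.28
ee_pos: [0.4612, 0.2615, 0.1468]
tcp_rot: [[0.896, 0.444, 0.009], [0.444, -0.896, 0.006], [0.01, -0.001, -1.0]]
force: [0.7, 0.6, -0.6]
width: 0.361
grasp_force: 12.0
```

Emit:
{"name": "apply_moves", "arguments": {
  "increments": [
    [0.2,[0.25,-0.14,0.35],[0,0,-0.049]],
    [0.2,[0.5,-0.28,0.35],[0,0,-0.049]],
    [0.2,[0.77,-0.43,0.35],[0,0,-0.049]],
    [0.2,[0.77,-0.43,0.35],[0,0,-0.049]]
  ]
}}

```text
t: 24.62
ee_pos: [0.5575, 0.2019, 0.1844]
tcp_rot: [[0.956, 0.293, 0.007], [0.293, -0.956, -0.002], [0.006, 0.004, -1.0]]
force: [0.7, -0.8, -0.4]
width: 0.363
grasp_force: 12.0
```

Emit:
{"name": "apply_moves", "arguments": {
  "increments": [
    [0.2,[0.25,-0.14,0],[0,0,-0.049]],
    [0.2,[0.5,-0.28,0],[0,0,-0.049]],
    [0.2,[0.77,-0.43,0],[0,0,-0.049]],
    [0.2,[0.77,-0.43,0],[0,0,-0.049]],
    [0.2,[0.77,-0.43,0],[0,0,-0.049]],
    [0.2,[0.77,-0.43,0],[0,0,-0.049]]
  ]
}}

```text
t: 25.12
ee_pos: [0.6418, 0.1567, 0.1821]
tcp_rot: [[0.988, 0.151, -0.002], [0.151, -0.988, 0.0], [-0.002, -0.0, -1.0]]
force: [-0.4, 0.4, -0.9]
width: 0.359
grasp_force: 12.0
```

```bash
python3 - <<'E'
from h import *
s=shot('wrist','w14'); t=ctrl.sense(); T=t['tcp_rot'];E=t['ee_pos']
print(E,T[:,0],t['width'])
I=s['img'].astype(float)
col=I[:,262:290].mean(1); r=col[:,0]-col[:,2]
print('red-blue profile',[(v,int(r[v])) for v in range(196,250,3)])
for d in (.024,.027,.030): print(d,w2px(s,[E+T[:,0]*d+[0,0,.0025],E+T[:,0]*d-[0,0,.0235]]).round(1).tolist())
y=np.radians(8.6);p=np.array([.6455-np.sin(y)*.0225,.1342+np.cos(y)*.0225]);print('delta',(p+.003*np.array([np.cos(y),np.sin(y)])-E[:2])/.12,np.degrees(np.arctan2(T[1,0],T[0,0])))
E
```

```text
[0.64149371 0.15743705 0.18229115] [ 0.98826933  0.15271108 -0.00174658] 0.3625889155116642
red-blue profile [(196, -170), (199, -170), (202, -170), (205, -170), (208, -156), (211, 59), (214, 70), (217, 71), (220, 72), (223, 73), (226, 85), (229, 120), (232, 136), (235, 108), (238, 102), (241, 103), (244, 104), (247, 105)]
0.024 [[272.3, 235.3], [272.7, 213.0]]
0.027 [[272.2, 228.1], [272.7, 206.8]]
0.03 [[272.2, 220.9], [272.6, 200.5]]
delta [ 0.03006679 -0.00451187] 8.784084184768739
```

Emit:
{"name": "apply_moves", "arguments": {
  "increments": [
    [0.2,[0.033,-0.004,-0.2],[0,0,0]],
    [0.2,[0.033,-0.004,-0.5],[0,0,0]],
    [0.2,[0.033,-0.004,-0.8],[0,0,0]],
    [0.2,[0.033,-0.004,-0.95],[0,0,0]],
    [0.2,[0.033,-0.004,-0.95],[0,0,0]],
    [0.2,[0.033,-0.004,-0.95],[0,0,0]],
    [0.2,[0.033,-0.004,-0.95],[0,0,0]]
  ]
}}

```text
t: 25.75
ee_pos: [0.6476, 0.1569, 0.0707]
tcp_rot: [[0.988, 0.152, 0.002], [0.152, -0.988, 0.001], [0.002, -0.001, -1.0]]
force: [-0.1, -0.0, -0.4]
width: 0.357
grasp_force: 12.0
```

Emit:
{"name": "apply_moves", "arguments": {
  "increments": [
    [0.2,[-0.01,0,-0.12],[0,0,0]],
    [0.2,[-0.01,0,-0.22],[0,0,0]],
    [0.2,[-0.01,0,-0.29],[0,0,0]],
    [0.2,[-0.01,0,-0.335],[0,0,0]],
    [0.2,[-0.01,0,-0.335],[0,0,0]]
  ]
}}

```text
t: 26.17
ee_pos: [0.6451, 0.1558, 0.0274]
tcp_rot: [[0.988, 0.151, -0.002], [0.151, -0.988, -0.0], [-0.002, 0.0, -1.0]]
force: [-0.2, 1.3, -1.4]
width: 0.362
grasp_force: 12.0
```

Emit:
{"name": "apply_moves", "arguments": {
  "increments": [
    [0.55,[0,0,0],[0,0,0]],
    [0.55,[0,0,0],[0,0,0]],
    [0.55,[0,0,0],[0,0,0]],
    [0.55,[0,0,0.2],[0,0,0]],
    [0.55,[0,0,0.6],[0,0,0]],
    [0.55,[0,0,1],[0,0,0]],
    [0.55,[0,0,1],[0,0,0]],
    [0.55,[0,0,1],[0,0,0]]
  ]
}}

```text
t: 26.83
ee_pos: [0.6489, 0.1566, 0.154]
tcp_rot: [[0.988, 0.151, 0.009], [0.151, -0.989, 0.003], [0.009, -0.001, -1.0]]
force: [0.2, 0.4, -0.2]
width: 0.549
grasp_force: 0.0
```

Emit:
{"name": "apply_moves", "arguments": {
  "increments": [
    [0.55,[-0.5,0,0.5],[0,0,0]],
    [0.55,[-1,0,0.8],[0,0,0]],
    [0.55,[-1,0,0.8],[0,0,0]],
    [0.55,[-1,0,0.8],[0,0,0]],
    [0.55,[-1,0,0.8],[0,0,0]],
    [0.55,[-1,0,0.8],[0,0,0]]
  ]
}}

```text
t: 27.33
ee_pos: [0.5251, 0.1561, 0.245]
tcp_rot: [[0.988, 0.152, 0.001], [0.152, -0.988, 0.0], [0.001, -0.0, -1.0]]
force: [0.6, 0.1, -0.5]
width: 0.549
grasp_force: 0.0
```

```bash
python3 - <<'E'
from h import *
from bar import bars
st=ctrl.sense();print(st['t'],st['ee_pos'],st['force'],st['width'])
s=shot('wrist','w15'); bars(s,800,.030)
# bar ends/heights in scene view
a=shot('scene','s15'); bars(a,60,.030)
y=np.radians(8.6)
for k in (-.0675,.0225): print('pocket',(.6455-np.sin(y)*k).round(4),(.1342+np.cos(y)*k).round(4))
print('pocket px scene',w2px(a,[[.6556,.0675,.03],[.6421,.1564,.03]]))
import red
E
```

```text
27.3333 [0.52510314 0.15614927 0.24497154] [ 0.62394366  0.05479371 -0.51036616] 0.5487841663796805
[278, 0, 37, 77, 2693] c [643.7 155.5] size [62.1 31.3] long axis deg 8.2
[374, 6, 43, 72, 2676] c [654.6  70.4] size [58.4 34.8] long axis deg 9.3
[124, 0, 128, 123, 8099] c [  228.1 -1104.5] size [1180.   560.6] long axis deg 61.3
[449, 36, 98, 84, 4188] c [-684.7 -133.1] size [669.5 369.7] long axis deg 26.5
[380, 43, 26, 25, 330] c [-483.3 -530.3] size [240.  106.6] long axis deg 37.1
[0, 47, 118, 188, 8238] c [ 841.8 -857.4] size [1172.7  399.5] long axis deg 82.1
[451, 123, 61, 40, 466] c [-230.3  120.2] size [ 44.7 263.8] long axis deg -90.0
[238, 133, 27, 5, 103] c [ 386.1 -382.4] size [23.9 91.2] long axis deg -31.3
[179, 220, 24, 19, 147] c [ 787.4 -109.4] size [60.5 66. ] long axis deg -26.0
[257, 238, 22, 21, 248] c [661.2  76.1] size [72.3 40.4] long axis deg 13.1
[280, 255, 23, 22, 267] c [648.4 163.9] size [71.1 38.7] long axis deg 11.5
[497, 267, 58, 41, 711] c [217.9 579.2] size [ 46.6 144.1] long axis deg -84.1
[549, 323, 11, 16, 117] c [272.  695.2] size [45.1 22.2] long axis deg 30.2
[263, 335, 176, 85, 3785] c [748.  480.7] size [199.3 359.4] long axis deg -37.4
pocket 0.6556 0.0675
pocket 0.6421 0.1564
pocket px scene [[266.46192359 245.11246038]
 [290.64687106 262.53315532]]
scene home/loose [[238.0, 147.0], [238.0, 137.0]] [(np.int32(66), [238.4, 146.9])]
top home/loose [[381.0, 232.0], [384.0, 231.0]] [(np.int32(36), [381.2, 231.9])]
27.5333 [0.52593858 0.15551747 0.24329807] [ 0.19579315 -0.164737   -0.40712549] 0.5506324343094023
```

Both bars are centred and flat in their pockets, the pin's head is at its home position, and the robot is clear of everything. Handing in.

```bash
python3 -c "
from workcell import ctrl
print(ctrl.sign_off())"
```

```text
the job is handed in; nothing more can be done
None
```

The job is handed in at about 27.5 s of robot time: the pin is fully home, the selector stands at the red dot, and both nut bars on the bench lie flat in tray pockets 0 and 2. The hand-in gave no verdict; these are my own final camera and contact readings.

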